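Clamp the mixing bowl in the bench chuck and stir marzipan drops in it

ROBOT

A 6-joint arm with a two-finger parallel gripper is mounted at the origin on the work surface. World frame = base frame: x ahead of the robot, y to its left, z up, the work surface at z = 0. Lengths are in m, angles in rad, forces in N, time in s.
With the tool pointing down it reaches from about 0.225 to 0.875 m from the base axis. Payload 3.4 kg.
Tool frame: the origin (TCP) lies at the very end of the fingers, on their centre line; the grasp point (between the pads) lies manip.pinch_z behind it (manip.pinch_z is the distance from the TCP to the grasp point, in m); z points along the fingers, y is the direction in which the jaws open and shut (so a half turn about z gives the same grasp; the last joint's range is limited). The gripper opens to 85 mm and grips with 20 to 120 N. Pads are 22 mm wide; open, the fingers measure 114 mm over their backs; the gripper's body (76 mm by 85 mm) begins 54 mm behind the grasp point. The pads swing forward as they close: fully open they stand 13 mm farther back than shut.
Start: joints at [1.205, 0.276, 1.505, -0, 1.361, -0.121], TCP at [0.139, 0.558, 0.194] pointing down, gripper open.
Joint ranges: [-2.89, 2.89], [-0.75, 2.08], [0.22, 2.7], [-1.18, 4.32], [0.11, 2.71], [-2.7, 2.7]. Speed limits (rad/s): [2.57, 2.57, 3.14, 3.14, 3.14, 3.14].

INTERFACE

Orientations are given as a unit quaternion [w, x, y, z].
In Python, from rig import manip, imaging, workorder gives the robot as it stands.
- The arm moves only by the tool apply_moves, never from a script. Its argument "moves" is one flat list of numbers, 7 for each row, row after row: the finger opening in m, from 0 to 0.0854, then the shift along the tool's x, y, z in m, then the turn, a rotation vector about the tool's x, y, z in rad. In form: [jaw, tx, ty, tz, rx, ry, rz, jaw, tx, ty, tz, rx, ry, rz, ...]. A call has exactly 8 rows; each row shifts and turns the pose as measured when the row begins, along the tool's axes as they then stand; what a row does not reach is not made up. A row lasts 1/12 s, in which the tool goes at most 41.7 mm and 7.16 degrees, less where a joint would pass 70% of its speed; a pose out of reach is approached as far as the arm can. A call with a gripper value outside its range is refused whole. The fingers move at their own pace and stop on an object; "newtons" is the grip in N (left out, the last holds). Time passes only in rows, so rows that do not move let the fingers close, or fill a call up. It gives the time, the measured TCP pose, the force and the opening at its end, in the units of the state.
- manip.get_state(): the state, without advancing time (a new reading comes with each control period).
- imaging.get_image(name): name is "side" or "top" or "wrist"; returns a dict with "image" (384x512x3 uint8, red, green, blue), "range_z" (384x512 float32, m along the optical axis (not along the pixel's ray), 0 where there is no reading), "fx", "fy", "cx", "cy" (pixels), "R" (3x3) and "t" (3): a world point X has camera coordinates R X + t. Camera axes: x right, y down, z forward; pixel columns grow to the right and rows downward; lengths in m; the calibration is good to about 2 mm. A picture is of the moment at which its call begins.
- workorder.sign_off(): hands the job in, once; it reports no verdict.
The state is a dict: "clock": time; "qpos": joint angles; "qd": joint speeds; "effort": joint torques, N m; "position": TCP position; "ee_rot": TCP orientation; "contact_force": force on the tool from outside, world axes, zero at the start; "moment": the same for the moment, N m; "width": finger opening in m.
Only numpy, scipy, OpenCV 4.12 (cv2) and the standard library are available. Lean on these libraries where they do the work, as an engineer would, in place of code of your own. Each camera call takes 0.05 s, during which the arm holds its last target.

TASK

Stand the footed steel mixing bowl on the face of the bench chuck, its foot between the open jaws, and swing the sleeve's lever clockwise (seen from above) until all three jaws grip its foot firmly. Then put every marzipan drop into the clamped bowl and, with the stirring rod's end down near the bowl's floor, stir them round in wide circles, at least three full turns. Finish with the rod standing upright in its holder again, the bowl still clamped, all the drops in it and the other things on the bench left alone.

Things in the scene. Friction and masses are not known exactly. Their poses are not given: they have to be found in the camera images.
- chuck: Round three-jaw bench chuck fixed to the bench, jaws up: flange 170 mm across, 8 mm high; above it the turning sleeve, 140 mm across; face 116 mm across, its top 30 mm above the bench. Origin: on the axis at bench level; z up. Jaws stand 13 mm tall on the face at 0, 120 and 240 degrees from its x axis and slide radially; fully open, their inner sides are 48 mm from the axis.
- sleeve (a joint): Angle of the chuck's ribbed sleeve in rad: 0 fully open, grows as the sleeve turns clockwise seen from above, stop at 1.8. All three jaws move in together by 10 mm per rad, and meet the bowl's 68 mm foot at about 1.4. Starts anywhere from 0 to 0.4. Stiff (about 4 N at the lever's post); it stays where it is left and so keeps the jaws tight.
- lever_top (a point): Centre of the top of the round upright post at the end of the sleeve's lever: post 18 mm across, 110 mm from the chuck's axis, from 16 to 80 mm above the bench; this point is its top. A flat bar 14 mm wide, its top 22 mm above the bench, joins it to the sleeve.
- jaw1: Chuck jaw 1: steel block 14 mm wide, 22 mm long radially, 13 mm tall on the chuck face. Origin: bottom middle of its inner side, the side that grips; its x axis points outward.
- jaw2: Chuck jaw 2: steel block 14 mm wide, 22 mm long radially, 13 mm tall on the chuck face. Origin: bottom middle of its inner side, the side that grips; its x axis points outward.
- jaw3: Chuck jaw 3: steel block 14 mm wide, 22 mm long radially, 13 mm tall on the chuck face. Origin: bottom middle of its inner side, the side that grips; its x axis points outward.
- bowl: Mixing bowl: the widest steel vessel near the chuck, straight-sided on a narrower round foot; bowl 100 mm outside diameter, wall 3 mm, 94 mm inside; foot 68 mm across and 17 mm high, inner floor 21 mm and rim 76 mm above its underside. About 220 g. Can be lifted by pinching the wall at the rim. Origin: centre of its underside; z up out of the mouth.
- drop1: Marzipan drop: small orange squat piece with a domed top, 20 mm across and 16 mm tall, flat underside 15 mm across, about 12 g, standing on the bench. Origin: centre of its underside; z up. Three to five of six are there.
- drop2: Marzipan drop: small orange squat piece with a domed top, 20 mm across and 16 mm tall, flat underside 15 mm across, about 12 g, standing on the bench. Origin: centre of its underside; z up. Three to five of six are there.
- drop3: Marzipan drop: small orange squat piece with a domed top, 20 mm across and 16 mm tall, flat underside 15 mm across, about 12 g, standing on the bench. Origin: centre of its underside; z up. Three to five of six are there.
- drop4: Marzipan drop: small orange squat piece with a domed top, 20 mm across and 16 mm tall, flat underside 15 mm across, about 12 g, standing on the bench. Origin: centre of its underside; z up. Three to five of six are there.
- drop5: Marzipan drop: small orange squat piece with a domed top, 20 mm across and 16 mm tall, flat underside 15 mm across, about 12 g, standing on the bench. Origin: centre of its underside; z up. Three to five of six are there.
- drop6: Marzipan drop: small orange squat piece with a domed top, 20 mm across and 16 mm tall, flat underside 15 mm across, about 12 g, standing on the bench. Origin: centre of its underside; z up. Three to five of six are there.
- rod: Stirring rod, 170 mm long, upright in the holder: steel shaft 10 mm across for the lower 90 mm, wooden grip 18 mm across from 90 to 170 mm. 50 g. Origin: centre of its lower end; z along the rod, up to the grip.
- rod_tip (a point): Lower (stirring) end of the rod, the same point as the rod's origin.
- holder: White block 70 x 70 x 50 mm, fixed to the bench, with a round hole, 19 mm across and 45 mm deep, in the middle of its top, in which the rod stands loosely. Origin: centre of its underside; z up.
- measure: Bystander: small steel measuring cup, 68 mm across, 40 mm tall, no foot, loose. Origin: centre of its underside.
- spatula: Bystander: flat white modelling stick 150 x 22 x 8 mm lying loose. Origin: centre of its underside, x along it.

How it is judged:
On the way, in this order (a step that is already met when the one before it is completed fails the run):
1. the bowl stands on the chuck face, gripped by all three jaws and let go by the robot (contact force between each of jaw1, jaw2, jaw3 and bowl above 1 N and horizontal distance between bowl and chuck below 0.006 m and angle between bowl's own z axis and vertical below 0.08 rad and z of bowl in the frame of chuck between 0.025 and 0.035 m and contact force between the fingers and bowl below 0.3 N), for 0.2 s.
2. every marzipan drop is in the clamped bowl (horizontal distance between each of drop1, drop2, drop3, drop4, drop5, drop6 and bowl below 0.049 m and z of drop1 in the frame of bowl between 0.017 and 0.074 m and z of drop2 in the frame of bowl between 0.017 and 0.074 m and z of drop3 in the frame of bowl between 0.017 and 0.074 m and z of drop4 in the frame of bowl between 0.017 and 0.074 m and z of drop5 in the frame of bowl between 0.017 and 0.074 m and z of drop6 in the frame of bowl between 0.017 and 0.074 m), for 0.2 s.
3. stirring: the rod's lower end, within 16 mm of the bowl's inner floor, is over 10 mm to the +x side of the bowl's middle (z of rod_tip in the frame of bowl between 0.017 and 0.037 m and horizontal distance between rod_tip and bowl below 0.047 m and x of rod_tip in the frame of bowl above 0.01 m).
4. stirring: the rod's lower end, within 16 mm of the bowl's inner floor, passes either y side of the bowl's middle, over 10 mm off it (z of rod_tip in the frame of bowl between 0.017 and 0.037 m and horizontal distance between rod_tip and bowl below 0.047 m and x of rod_tip in the frame of bowl between -0.009 and 0.009 m and (y of rod_tip in the frame of bowl above 0.01 m or y of rod_tip in the frame of bowl below -0.01 m)).
5. stirring: the rod's lower end, within 16 mm of the bowl's inner floor, is over 10 mm to the -x side of the bowl's middle (z of rod_tip in the frame of bowl between 0.017 and 0.037 m and horizontal distance between rod_tip and bowl below 0.047 m and x of rod_tip in the frame of bowl below -0.01 m).
6. stirring: the rod's lower end, within 16 mm of the bowl's inner floor, passes either y side of the bowl's middle, over 10 mm off it (all of step 4).
7. stirring: the rod's lower end, within 16 mm of the bowl's inner floor, is over 10 mm to the +x side of the bowl's middle (all of step 3).
8. stirring: the rod's lower end, within 16 mm of the bowl's inner floor, passes either y side of the bowl's middle, over 10 mm off it (all of step 6).
9. stirring: the rod's lower end, within 16 mm of the bowl's inner floor, is over 10 mm to the -x side of the bowl's middle (all of step 5).
10. stirring: the rod's lower end, within 16 mm of the bowl's inner floor, passes either y side of the bowl's middle, over 10 mm off it (all of step 8).
At the end, for the whole second after the job is handed in: All three jaws press on the bowl (over 1 N each), which stands upright on the chuck face centred within 6 mm; every drop present is inside the bowl; the rod stands at rest in the holder's hole, its lower end at the bottom, tilted less than 0.3 rad (all of step 2 and contact force between each of jaw1, jaw2, jaw3 and bowl above 1 N and horizontal distance between bowl and chuck below 0.006 m and angle between bowl's own z axis and vertical below 0.08 rad and z of bowl in the frame of chuck between 0.025 and 0.035 m and horizontal distance between rod and holder below 0.014 m and height (world z) of rod below 0.012 m and angle between rod's own z axis and vertical below 0.3 rad and linear speed of rod below 0.02 m/s); the robot touches nothing.
It fails at once if the measuring cup or the modelling stick was moved more than 30 mm (distance of any of measure, spatula from where it was at the start of the episode above 0.03 m).
Of drop1, drop2, drop3, drop4, drop5, drop6 only 3 to 5 are there at a start; the rules pass over those that are not, and their reading is None.
At some moment in a run one of drop1, drop2, drop3, drop4, drop5, drop6 may be knocked a few centimetres aside while the robot is not near it.
It also fails if it takes over 208 s, if anything falls off the work surface, if the arm or the gripper's body presses on something with over 40 N, if the wrist force passes 120 N, or if a joint passes its speed limit or range.

## Working session

There is one attempt and no reset: what is moved stays moved. The work goes in short steps, Python scripts to look and compute and a tool call to move; the robot and the scene stay as the last step left them, time stands still between calls to the robot, and variables do not carry over. Pictures are saved under pics/ and viewed, and the job is handed in when it is done.

Besides the shell and the picture viewer there is one more tool, called by a JSON object that holds its "api" and its "payload", one argument or row to a line. apply_moves: Moves the arm, as the interface text tells. Its arguments: {"type":"object","properties":{"moves":{"type":"array"},"newtons":{"type":"number"}},"required":["moves"]}

```bash
ls; mkdir -p pics; cat > h.py <<'E'
from rig import manip, imaging, workorder
import numpy as np, cv2
from scipy.spatial.transform import Rotation as Ro
def snap(n,f):
    d=imaging.get_image(n); cv2.imwrite('pics/'+f,cv2.cvtColor(d['image'],cv2.COLOR_RGB2BGR)); np.savez(''+n+'.npz',**d); return d
def cloud(d):
    z=d['range_z'].astype(float); v,u=np.mgrid[:z.shape[0],:z.shape[1]]
    P=np.stack([(u-d['cx'])/d['fx']*z,(v-d['cy'])/d['fy']*z,z],-1)
    W=(P-d['t'])@d['R']; W[z==0]=np.nan; return W
def R_of(s): q=s['ee_rot']; return Ro.from_quat([q[1],q[2],q[3],q[0]])
E
python3 - <<'E'
from h import *
s=manip.get_state(); print({k:np.round(v,4).tolist() for k,v in s.items()}); print(manip.pinch_z, R_of(s).as_matrix().round(3))
for n in ['top','side','wrist']:
    d=snap(n,n+'0.png'); print(n,d['fx'],d['R'].round(3).tolist(),d['t'].round(3), (-d['R'].T@d['t']).round(3))
E
```

```text
pics
{'clock': 0.0, 'qpos': [1.205, 0.2766, 1.5062, -0.0, 1.3607, -0.121], 'qd': [0.0011, -0.0004, 0.0019, 0.0003, -0.0001, 0.0017], 'effort': [0.0003, -41.6788, -24.58, -0.0002, 0.0111, 0.0], 'position': [0.1391, 0.5573, 0.1932], 'ee_rot': [-0.0002, 0.1221, 0.9925, -0.0009], 'contact_force': [0.2107, 0.6331, -0.2908], 'moment': [0.0445, 0.0431, -0.0053], 'width': 0.0858}
0.0187 [[-0.97   0.242 -0.001]
 [ 0.242  0.97  -0.002]
 [ 0.    -0.002 -1.   ]]
top 385.1988879173887 [[-0.01, -1.0, -0.028], [-0.995, 0.013, -0.104], [0.104, 0.026, -0.994]] [0.043 0.611 1.068] [0.497 0.006 1.126]
side 375.9201518384757 [[-0.9, -0.434, 0.025], [-0.243, 0.454, -0.857], [0.361, -0.778, -0.514]] [0.551 0.227 0.792] [0.265 0.752 0.588]
wrist 328.2180527624464 [[0.241, 0.97, -0.001], [0.919, -0.228, 0.321], [0.311, -0.078, -0.947]] [-0.573 -0.042  0.38 ] [0.059 0.576 0.373]
```

View pics/top0.png

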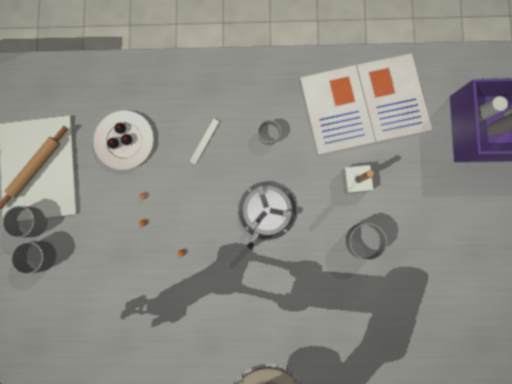

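View pics/side0.png

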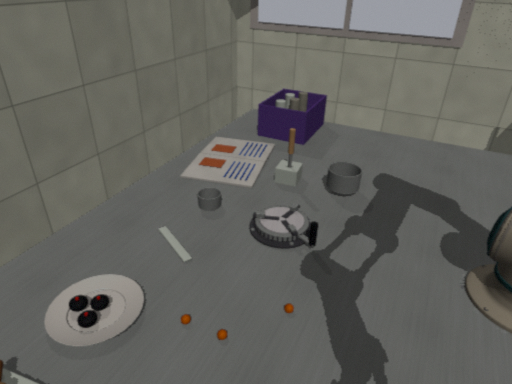

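View pics/wrist0.png

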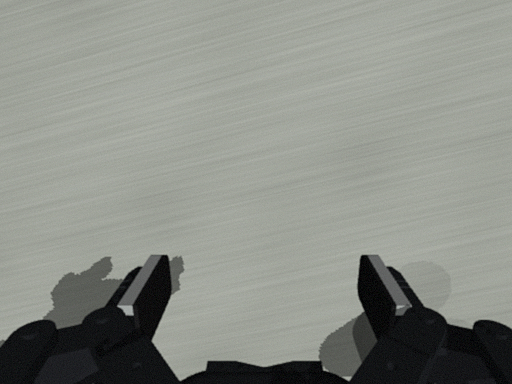

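Top view: the chuck is at (268,210) with its lever post at (250,245). The bowl is at (367,240), the holder and rod at (359,180), the measuring cup at (270,132) and the spatula at (205,141). Three drops show at (142,196), (142,223) and (181,253), and the side view shows the same three.

```bash
cat > m.py <<'E'
from h import *
def load(n): return dict(np.load(''+n+'.npz'))
def drops(d):
    W=cloud(d); h=cv2.cvtColor(d['image'],cv2.COLOR_RGB2HSV)
    m=((h[...,0]<14)&(h[...,1]>170)&(h[...,2]>90)).astype(np.uint8)
    n,l,st,c=cv2.connectedComponentsWithStats(m)
    for i in range(1,n):
        if 6<st[i,4]<400:
            p=W[l==i]; p=p[np.isfinite(p[:,0])]
            if len(p): print(c[i].round(1),st[i,4],np.median(p,0).round(4),'zmax',p[:,2].max().round(4))
E
python3 - <<'E'
from m import *
for n in ['top','side']:
    d=load(n); print(n); drops(d); W=cloud(d)
    def box(x0,x1,y0,y1,z0,z1):
        m=(W[...,0]>x0)&(W[...,0]<x1)&(W[...,1]>y0)&(W[...,1]<y1)&(W[...,2]>z0)&(W[...,2]<z1); return W[m]
    if n=='top':
        for nm,(u,v) in dict(chuck=(268,210),bowl=(367,240),post=(250,245),holder=(359,180),meas=(270,132),rod=(370,174)).items():
            print(nm,W[v,u].round(3))
    for p0 in [(.3,.3),(.45,.1)]: print('bench z',W[(abs(W[...,0]-p0[0])<.02)&(abs(W[...,1]-p0[1])<.02)].mean(0).round(4))
E
python3 -c "
import cv2
a=cv2.imread('pics/top0.png')[130:270,215:415]; cv2.imwrite('pics/c0.png',cv2.resize(a,None,fx=4,fy=4,interpolation=2))"
```

```text
top
[142.6 222.6] 15 [0.513  0.3571 0.0134] zmax 0.0153
[181.1 252.4] 17 [0.4288 0.244  0.0128] zmax 0.018
chuck [ 0.546 -0.007  0.028]
bowl [ 0.458 -0.285  0.021]
post [0.45  0.044 0.082]
holder [ 0.622 -0.255  0.079]
meas [ 0.778 -0.016  0.004]
rod [ 0.626 -0.259  0.172]
bench z [ 0.2994  0.2998 -0.0011]
bench z [ 0.4508  0.0999 -0.0007]
side
[223.7 148.3] 88 [ 0.9149 -0.3437  0.0141] zmax 0.0168
[212.  162.1] 121 [ 0.8914 -0.2274  0.0138] zmax 0.0163
[ 98.  296.7] 7 [0.7564 0.4102 0.032 ] zmax 0.0347
[288.2 308. ] 36 [0.4234 0.2504 0.012 ] zmax 0.0176
[ 85.4 313.3] 7 [0.7469 0.4517 0.0322] zmax 0.0343
[184.7 317.2] 22 [0.5905 0.363  0.0148] zmax 0.0179
[185.5 322.2] 13 [0.5836 0.369  0.0072] zmax 0.0104
[223.4 333.2] 26 [0.5041 0.3606 0.0132] zmax 0.0183
[219.5 336.4] 17 [0.5101 0.368  0.0092] zmax 0.0148
bench z [0.2997 0.3005 0.0015]
bench z [0.4497 0.1007 0.0014]
```

View pics/c0.png

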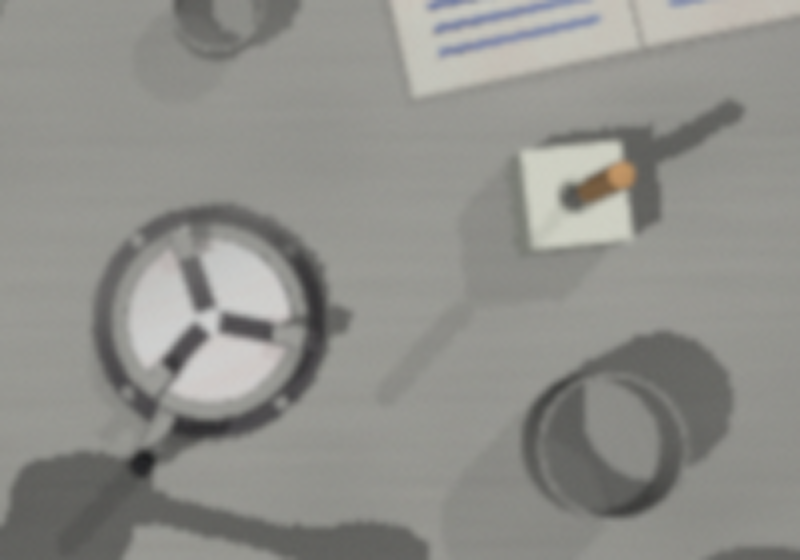

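```bash
cat >> m.py <<'E'
from scipy.optimize import least_squares
def circ(p,r=None):
    x0=p.mean(0)
    f=(lambda q: np.hypot(*(p-q[:2]).T)-r) if r else (lambda q: np.hypot(*(p-q[:2]).T)-q[2])
    s=least_squares(f,list(x0)+([] if r else [.05]),loss='soft_l1',f_scale=.002); return s.x.round(4),len(p)
def near(W,c,rad,z0,z1):
    m=(np.hypot(W[...,0]-c[0],W[...,1]-c[1])<rad)&(W[...,2]>z0)&(W[...,2]<z1); return W[m]
E
python3 - <<'E'
from m import *
for n in ['top','side']:
    W=cloud(load(n)); print(n)
    p=near(W,(.465,-.285),.08,.070,.085); print('bowl rim',circ(p[:,:2]))
    p=near(W,(.55,-.007),.075,.026,.033); print('face z',np.median(p[:,2]),'mean', p[:,:2].mean(0),(p[:,:2].min(0)+p[:,:2].max(0))/2)
    p=near(W,(.55,-.007),.1,.004,.013); 
    if len(p): print('flange',circ(p[:,:2],.08),(p[:,:2].min(0)+p[:,:2].max(0))/2)
    p=near(W,(.55,-.007),.1,.018,.04); print('all bbox',(p[:,:2].min(0)+p[:,:2].max(0))/2, p[:,:2].max(0)-p[:,:2].min(0))
    p=near(W,(.45,.044),.03,.05,.1); print('post',np.median(p,0),p.min(0),p.max(0))
    pt=p[p[:,2]>.075]; print(pt.mean(0),len(pt))
    p=near(W,(.622,-.245),.06,.044,.056); print('holder top',(p.min(0)+p.max(0))/2,p.max(0)-p.min(0), p.mean(0))
    p=near(W,(.622,-.245),.06,.06,.2)
    for a in np.arange(.06,.18,.02):
        q=p[(p[:,2]>=a)&(p[:,2]<a+.02)]; print(a,q.mean(0).round(4) if len(q) else None)
E
```

```text
top
bowl rim (array([ 0.4555, -0.2712,  0.0482]), 163)
face z 0.029095745393692363 mean [ 0.54529485 -0.00290324] [ 0.54620453 -0.0024876 ]
flange (array([ 0.5461, -0.0026]), 681) [ 0.5517178 -0.0099026]
all bbox [ 0.54054068 -0.00469112] [0.15856262 0.14461561]
post [0.44731242 0.04377963 0.07822323] [0.4391273  0.03632894 0.05286114] [0.45524406 0.05199396 0.08188794]
[0.44672693 0.04464546 0.07876715] 34
holder top [ 0.62889664 -0.25994002  0.05012598] [0.07328916 0.07577072 0.01153412] [ 0.62770401 -0.25659197  0.04928682]
0.06 [ 0.6249 -0.2534  0.0713]
0.08 [ 0.6252 -0.2512  0.0985]
0.1 [ 0.6232 -0.2512  0.1113]
0.12000000000000001 [ 0.6229 -0.2514  0.1313]
0.14 [ 0.6242 -0.2512  0.1503]
0.16000000000000003 [ 0.6256 -0.2558  0.1728]
side
bowl rim (array([ 0.4518, -0.2716,  0.0482]), 184)
face z 0.030925909701376847 mean [0.54074109 0.00374036] [ 0.54254136 -0.00249256]
flange (array([ 0.5438, -0.005 ]), 463) [5.51520576e-01 2.42853290e-04]
all bbox [ 0.53776806 -0.00458196] [0.1549412  0.14663668]
post [0.44224227 0.05034317 0.0710627 ] [0.43468996 0.03880776 0.05019384] [0.45195182 0.05397502 0.08296556]
[0.44304888 0.04717126 0.07988723] 40
holder top [ 0.62537515 -0.26039253  0.04911745] [0.0727658  0.07774625 0.01022171] [ 0.62367356 -0.25370432  0.05063048]
0.06 [ 0.6221 -0.2543  0.07  ]
0.08 [ 0.6216 -0.256   0.0886]
0.1 [ 0.6205 -0.2517  0.1103]
0.12000000000000001 [ 0.6208 -0.2525  0.1303]
0.14 [ 0.6209 -0.2531  0.15  ]
0.16000000000000003 [ 0.6214 -0.2543  0.1697]
```

{"api": "apply_moves", "payload": {
  "moves": [0.04,0,0,-0.02,0,0,-0.122,0.04,0,0,-0.02,0,0,-0.122,0.04,-0.013,-0.038,0,0,0,0,0.04,-0.013,-0.038,0,0,0,0,0.04,-0.013,-0.038,0,0,0,0,0.04,-0.013,-0.038,0,0,0,0,0.04,-0.013,-0.038,0,0,0,0,0.04,-0.013,-0.038,0,0,0,0],
  "newtons": 60
}}

```text
clock: 0.82
position: [0.2202, 0.3292, 0.2306]
ee_rot: [-0.001, -0.012, 1.0, -0.002]
contact_force: [1.5, -0.1, 0.3]
width: 0.0401
```

{"api": "apply_moves", "payload": {
  "moves": [0.04,-0.014,-0.038,0,0,0,-0.012,0.04,-0.014,-0.038,0,0,0,-0.012,0.04,-0.014,-0.038,0,0,0,0,0.04,-0.014,-0.038,0,0,0,0,0.04,-0.014,-0.038,0,0,0,0,0.04,-0.014,-0.038,0,0,0,0,0.04,-0.014,-0.038,0,0,0,0,0.04,-0.014,-0.038,0,0,0,0]
}}

```text
clock: 1.48
position: [0.3438, 0.0196, 0.2316]
ee_rot: [0.001, -0.028, 1.0, -0.001]
contact_force: [1.0, 0.0, 0.3]
width: 0.0403
```

{"api": "apply_moves", "payload": {
  "moves": [0.04,-0.014,-0.038,0,0,0,0,0.04,-0.014,-0.038,0,0,0,0,0.04,-0.014,-0.038,0,0,0,0,0.04,-0.014,-0.038,0,0,0,0,0.04,-0.014,-0.038,0,0,0,0,0.04,-0.014,-0.038,0,0,0,0,0.04,-0.014,-0.038,0,0,0,0,0.04,-0.005,-0.02,0,0,0,0]
}}

```text
clock: 2.15
position: [0.4612, -0.2751, 0.2314]
ee_rot: [0.003, -0.023, 1.0, -0.001]
contact_force: [1.0, 0.3, -0.5]
width: 0.0398
```

```bash
python3 - <<'E'
from m import *
for n in ['wrist','top','side']: snap(n,n+'1.png')
s=manip.get_state(); print(s['clock'],s['position'],R_of(s).as_matrix().round(3).tolist())
for n in ['wrist','top','side']:
    W=cloud(load(n)); 
    p=near(W,(.454,-.271),.08,.066,.09); print(n,len(p)); 
    if len(p)>10: print('bowl rim',circ(p[:,:2]),np.median(p[:,2]))
E
```

```text
2.3 [ 0.45955035 -0.27181974  0.2310637 ] [[-0.999, -0.046, 0.003], [-0.046, 0.999, 0.001], [-0.003, 0.001, -1.0]]
wrist 1197
bowl rim (array([ 0.4554, -0.2738,  0.0479]), 1197) 0.07552598116925588
top 154
bowl rim (array([ 0.4555, -0.271 ,  0.0482]), 154) 0.07451531768508238
side 259
bowl rim (array([ 0.4521, -0.2715,  0.0483]), 259) 0.07289318858507415
```

View pics/wrist1.png

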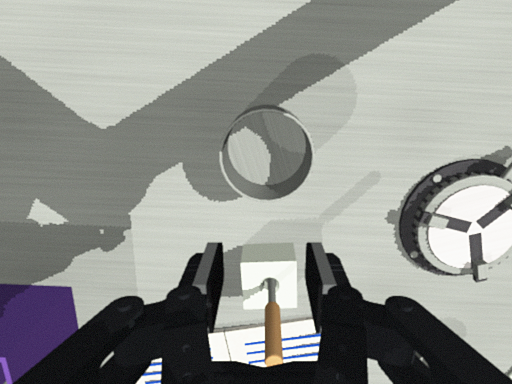

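{"api": "apply_moves", "payload": {
  "moves": [0.04,0.003,-0.025,0,0,0,0.046,0.04,0.002,-0.024,0,0,0,0,0.04,0,0,0,0,0,0,0.04,0,0,0.035,0,0,0,0.04,0,0,0.035,0,0,0,0.04,0,0,0.035,0,0,0,0.04,0,0,0.02,0,0,0,0.04,0,0,0,0,0,0]
}}

```text
clock: 2.97
position: [0.4547, -0.3096, 0.1055]
ee_rot: [0.003, -0.002, 1.0, 0.003]
contact_force: [-0.6, 0.0, -1.2]
width: 0.0399
```

```bash
python3 - <<'E'
from m import *
for n in ['wrist','side']: snap(n,n+'2.png')
s=manip.get_state(); print(s['clock'],s['position'],R_of(s).as_matrix().round(3).tolist())
E
```

```text
3.0667 [ 0.45684552 -0.31167032  0.10904783] [[-1.0, -0.004, 0.012], [-0.004, 1.0, 0.001], [-0.012, 0.001, -1.0]]
```

View pics/wrist2.png

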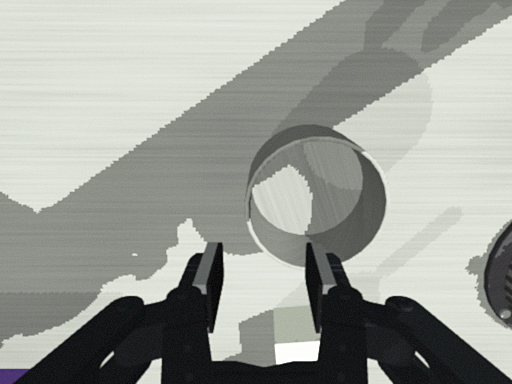

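{"api": "apply_moves", "payload": {
  "moves": [0.04,0.001,-0.009,0.02,0,0,0,0.04,0,0,0.02,0,0,0,0.04,0,0,0.022,0,0,0,0.04,0,0,0,0,0,0,0,0,0,0,0,0,0,0,0,0,0,0,0,0,0,0,0,0,0,0,0,0,0,0,0,0,0,0]
}}

```text
clock: 3.73
position: [0.4677, -0.3258, 0.0641]
ee_rot: [0.018, -0.004, 1.0, -0.01]
contact_force: [0.0, 0.1, 0.3]
width: -0.0
```

```bash
python3 - <<'E'
from m import *
for n in ['wrist','side']: snap(n,n+'3.png')
s=manip.get_state(); print(s['clock'],s['position'],s['width'],s['contact_force'],R_of(s).as_matrix().round(3).tolist())
E
```

```text
3.8333 [ 0.46765252 -0.32580892  0.06385763] 3.7852791256686165e-05 [-0.27912855  0.24459866 -0.53040763] [[-0.999, -0.008, 0.036], [-0.009, 1.0, -0.019], [-0.036, -0.02, -0.999]]
```

View pics/wrist3.png

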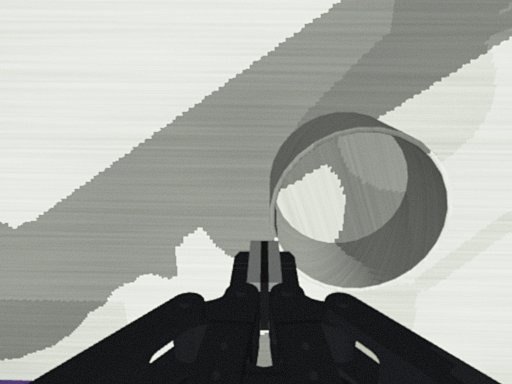

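```bash
python3 - <<'E'
from m import *
for n in ['wrist','top','side']:
    if n=='top': snap(n,n+'3.png')
    W=cloud(load(n)); 
    p=near(W,(.454,-.271),.075,.066,.09); print(n,len(p)); 
    if len(p)>10: print('bowl rim',circ(p[:,:2],.0485),np.median(p[:,2]))
s=manip.get_state(); print(s['position'])
E
```

```text
wrist 5403
bowl rim (array([ 0.4548, -0.275 ]), 5403) 0.07488428442389569
top 167
bowl rim (array([ 0.4556, -0.271 ]), 167) 0.07451867788204357
side 262
bowl rim (array([ 0.4521, -0.2715]), 262) 0.07270222654508546
[ 0.46728481 -0.325544    0.06338251]
```

View pics/side3.png

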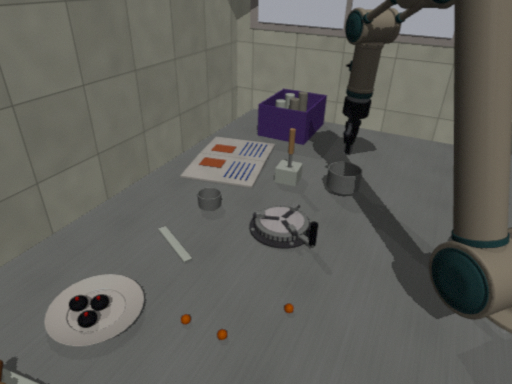

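```bash
python3 - <<'E'
from m import *
s=manip.get_state(); print(s['clock'],s['position'])
R=R_of(s)
for n in ['side','wrist','top']:
    d=load(n)
    for off in [(0,0,0),(0,0,-.0187),(0,0,-.05)]:
        X=s['position']+R.apply(off); c=d['R']@X+d['t']; print(n,off,(d['fx']*c[0]/c[2]+d['cx']).round(1),(d['fy']*c[1]/c[2]+d['cy']).round(1))
for i in range(4):
    imaging.get_image('top'); s=manip.get_state(); print(s['clock'],s['position'].round(4),s['ee_rot'].round(4))
a=cv2.imread('pics/side3.png')[80:210,290:410]; cv2.imwrite('pics/c3.png',cv2.resize(a,None,fx=4,fy=4,interpolation=2))
E
```

```text
3.8833 [ 0.46728481 -0.325544    0.06338251]
side (0, 0, 0) 344.0 164.6
side (0, 0, -0.0187) 345.1 159.3
side (0, 0, -0.05) 346.9 150.2
wrist (0, 0, 0) 266.4 224.5
wrist (0, 0, -0.0187) 266.6 238.8
wrist (0, 0, -0.05) 267.1 270.3
top (0, 0, 0) 386.2 237.0
top (0, 0, -0.0187) 388.3 237.4
top (0, 0, -0.05) 392.0 238.2
3.9333 [ 0.467  -0.3253  0.063 ] [ 0.0171 -0.0043  0.9998 -0.0091]
3.9833 [ 0.4668 -0.3252  0.0626] [ 0.0169 -0.0043  0.9998 -0.0089]
4.0333 [ 0.4667 -0.3251  0.0624] [ 0.0168 -0.0043  0.9998 -0.0088]
4.0833 [ 0.4667 -0.3251  0.0623] [ 0.0167 -0.0043  0.9998 -0.0087]
```

View pics/c3.png

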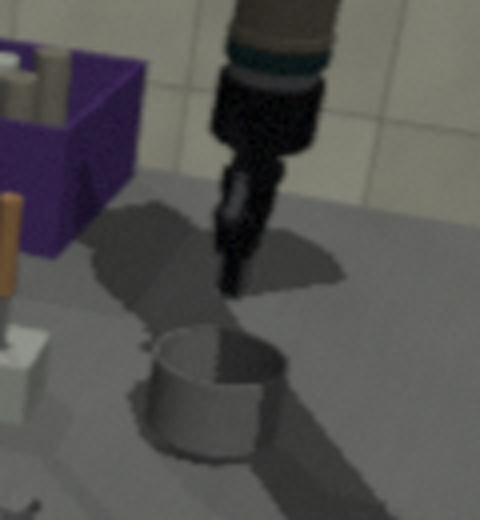

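```bash
python3 - <<'E'
from m import *
s=manip.get_state(); R=R_of(s)
for n in ['side','wrist','top']:
    d=snap(n,n+'4.png'); W=cloud(d)
    L=R.inv().apply((W-s['position']).reshape(-1,3)).reshape(W.shape)
    m=(np.abs(L[...,0])<.04)&(np.abs(L[...,1])<.03)&(L[...,2]>-.08)&(L[...,2]<.02)&(W[...,2]>.02)
    p=L[m]; q=W[m]
    if len(p): 
        i=p[:,2]>np.quantile(p[:,2],.97); print(n,len(p),p[:,2].max().round(4),p[i].mean(0).round(4),q[i].mean(0).round(4), 'med',np.median(p,0).round(3))
        i=p[:,0]; 
E
```

```text
side 328 0.02 [0.0082 0.0111 0.0189] [ 0.459  -0.3144  0.0429] med [ 0.005  0.009 -0.005]
wrist 4752 0.02 [-0.0076  0.0151  0.0177] [ 0.4747 -0.3102  0.0446] med [ 0.008  0.003 -0.054]
top 81 0.0192 [0.013  0.0129 0.0186] [ 0.4542 -0.3126  0.043 ] med [-0.009  0.013 -0.004]
```

```bash
python3 - <<'E'
from m import *
s=manip.get_state(); R=R_of(s)
for n in ['side','wrist']:
    d=load(n); W=cloud(d)
    L=R.inv().apply((W-s['position']).reshape(-1,3)).reshape(W.shape)
    if n=='side':
        for v in range(130,172,2): print(v,[ (W[v,u].round(3).tolist(), int(d['image'][v,u].mean())) for u in (347,)], L[v,347].round(3))
    else:
        for v in range(200,330,6): print(v,W[v,258].round(3),L[v,258].round(3),int(d['image'][v,258].mean()),L[v,274].round(3))
E
```

```text
130 [([0.469, -0.298, 0.188], 35)] [-0.007  0.025 -0.126]
132 [([0.463, -0.268, 0.193], 49)] [-0.001  0.054 -0.132]
134 [([0.46, -0.259, 0.191], 48)] [ 0.002  0.064 -0.13 ]
136 [([0.461, -0.266, 0.182], 21)] [ 0.001  0.057 -0.121]
138 [([0.461, -0.274, 0.173], 6)] [ 0.001  0.049 -0.112]
140 [([0.46, -0.274, 0.167], 0)] [ 0.002  0.049 -0.106]
142 [([0.463, -0.293, 0.153], 8)] [ 0.     0.03  -0.091]
144 [([0.465, -0.31, 0.14], 13)] [-0.001  0.014 -0.078]
146 [([0.465, -0.313, 0.132], 11)] [-0.001  0.011 -0.07 ]
148 [([0.464, -0.314, 0.125], 3)] [ 0.     0.01  -0.063]
150 [([0.462, -0.309, 0.121], 8)] [ 0.002  0.016 -0.06 ]
152 [([0.462, -0.314, 0.112], 10)] [ 0.003  0.01  -0.051]
154 [([0.463, -0.323, 0.102], 33)] [ 0.002  0.002 -0.04 ]
156 [([0.499, -0.526, 0.002], 76)] [-0.029 -0.2    0.064]
158 [([0.495, -0.51, 0.002], 66)] [-0.025 -0.184  0.064]
160 [([0.491, -0.493, 0.002], 57)] [-0.021 -0.167  0.064]
162 [([0.458, -0.32, 0.077], 52)] [ 0.008  0.005 -0.015]
164 [([0.457, -0.32, 0.07], 42)] [ 0.009  0.005 -0.008]
166 [([0.456, -0.319, 0.064], 42)] [ 0.01   0.006 -0.002]
168 [([0.45
[... 1060 characters left out ...]
0.003 -0.069]
278 [ 0.453 -0.327  0.133] [ 0.011 -0.004 -0.072] 106 [ 0.011  0.003 -0.072]
284 [ 0.453 -0.327  0.137] [ 0.011 -0.004 -0.075] 148 [ 0.011  0.002 -0.076]
290 [ 0.452 -0.327  0.143] [ 0.012 -0.003 -0.081] 102 [ 0.013  0.002 -0.082]
296 [ 0.452 -0.327  0.145] [ 0.012 -0.003 -0.084] 23 [ 0.013  0.002 -0.085]
302 [ 0.453 -0.327  0.147] [ 0.011 -0.003 -0.085] 17 [ 0.011  0.002 -0.086]
308 [ 0.455 -0.327  0.148] [ 0.008 -0.003 -0.086] 17 [ 0.012  0.002 -0.09 ]
314 [ 0.459 -0.327  0.147] [ 0.005 -0.003 -0.085] 27 [ 0.012  0.002 -0.094]
320 [ 0.461 -0.327  0.147] [ 0.002 -0.003 -0.085] 23 [ 0.011  0.002 -0.094]
326 [ 0.464 -0.327  0.147] [ 0.    -0.003 -0.085] 16 [ 0.008  0.002 -0.094]
```

```bash
python3 - <<'E'
from m import *
s=manip.get_state(); R=R_of(s); d=load('wrist'); c=-d['R'].T@d['t']; print('cam in tool now',R.inv().apply(c-s['position']).round(4), 'cam axes', (d['R']@R.as_matrix()).round(3).tolist())
R0=Ro.from_quat([.1221,.9925,-.0009,-.0002]); print('start',R0.inv().apply(np.array([.059,.576,.373])-[.1391,.5573,.1932]).round(4))
print(s['qpos'].round(3), s['position'],s['width'])
E
```

```text
cam in tool now [ 0.0828 -0.0014 -0.1798] cam axes [[0.001, 1.0, -0.001], [-0.947, 0.001, -0.321], [-0.321, 0.001, 0.947]]
start [ 0.0823 -0.0016 -0.1798]
[-0.738  0.351  1.749  0.011  1.006 -2.323] [ 0.46661356 -0.32505862  0.06208373] 0.00029285029356385876
```

```bash
cat >> m.py <<'E'
def to(x,y,tipz,yaw=0,tip=.040):
    s=manip.get_state(); R=R_of(s); T=Ro.from_euler('z',yaw)*Ro.from_matrix(np.diag([-1.,1,-1]))
    d=R.inv().apply(np.array([x,y,tipz-tip])-s['position']); rv=(R.inv()*T).as_rotvec()
    print('clk',round(s['clock'],2),'tip',(s['position']+R.apply([0,0,-tip])).round(4),'w',round(float(s['width']),4),'F',s['contact_force'].round(1),'| d',d.round(4),'n',round(np.linalg.norm(d)/.04,1),'rv',rv.round(3))
E
python3 -c "
from m import *
to(.4545,-.3205,.105)"
```

```text
clk 4.23 tip [ 0.4653 -0.3244  0.1021] w 0.0003 F [ 1.1 -0.  -0.1] | d [ 0.012   0.0046 -0.0034] n 0.3 rv [-0.017  0.033  0.009]
```

Both cameras put the shut fingertips about 40 mm behind the reported TCP. I'll use that offset from now on. Next I reopen, level the tool and check where the tips are.

{"api": "apply_moves", "payload": {
  "moves": [0.04,0.012,0.004,-0.02,-0.017,0.033,0.009,0.04,0,0,0,0,0,0,0.04,0,0,0,0,0,0,0.04,0,0,0,0,0,0,0.04,0,0,0,0,0,0,0.04,0,0,0,0,0,0,0.04,0,0,0,0,0,0,0.04,0,0,0,0,0,0]
}}

```text
clock: 4.9
position: [0.4529, -0.3197, 0.0791]
ee_rot: [-0.001, 0.0, 1.0, 0.002]
contact_force: [-0.1, 0.3, -0.2]
width: 0.04
```

```bash
python3 - <<'E'
from m import *
to(.4545,-.3205,.105)
d=snap('wrist','wrist5.png'); W=cloud(d); s=manip.get_state(); R=R_of(s)
L=R.inv().apply((W-s['position']).reshape(-1,3)).reshape(W.shape)
for u in (205,215,310,320):
  for v in range(230,262,4): print(u,v,L[v,u].round(3))
to(.4545,-.3205,.105)
E
```

```text
clk 4.9 tip [ 0.4531 -0.3198  0.1191] w 0.04 F [-0.1  0.3 -0.2] | d [-0.0016 -0.0008  0.0141] n 0.4 rv [ 0.003 -0.003 -0.001]
205 230 [-0.04  -0.052  0.078]
205 234 [-0.044 -0.053  0.079]
205 238 [-0.048 -0.053  0.078]
205 242 [-0.052 -0.053  0.079]
205 246 [-0.056 -0.053  0.078]
205 250 [ 0.011 -0.028 -0.05 ]
205 254 [ 0.011 -0.027 -0.053]
205 258 [ 0.011 -0.026 -0.057]
215 230 [-0.041 -0.044  0.079]
215 234 [-0.044 -0.044  0.078]
215 238 [-0.048 -0.044  0.078]
215 242 [-0.052 -0.044  0.078]
215 246 [ 0.012 -0.023 -0.047]
215 250 [ 0.011 -0.023 -0.05 ]
215 254 [ 0.011 -0.023 -0.054]
215 258 [ 0.012 -0.022 -0.058]
310 230 [-0.031  0.035  0.058]
310 234 [-0.033  0.035  0.057]
310 238 [-0.037  0.036  0.057]
310 242 [-0.041  0.036  0.058]
310 246 [ 0.011  0.02  -0.045]
310 250 [ 0.011  0.019 -0.05 ]
310 254 [ 0.01   0.019 -0.052]
310 258 [ 0.009  0.019 -0.054]
320 230 [-0.031  0.044  0.059]
320 234 [-0.033  0.043  0.056]
320 238 [-0.038  0.044  0.059]
320 242 [-0.042  0.044  0.059]
320 246 [ 0.011  0.024 -0.047]
320 250 [ 0.011  0.023 -0.05 ]
320 254 [ 0.011  0.023 -0.054]
320 258 [ 0.012  0.022 -0.058]
clk 4.95 tip [ 0.453  -0.3198  0.1191] w 0.04 F [-0.9  0.9  0.6] | d [-0.0017 -0.0009  0.0141] n 0.4 rv [ 0.003 -0.003 -0.001]
```

View pics/wrist5.png

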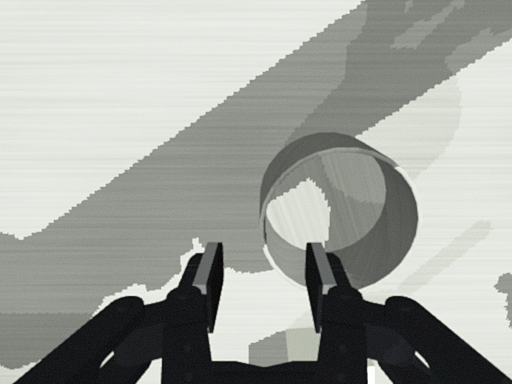

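{"api": "apply_moves", "payload": {
  "moves": [0.04,-0.001,-0.001,0.025,0.003,-0.003,0,0.04,0,0,0.025,0,0,0,0.04,0,0,0.02,0,0,0,0.04,0,0,0.005,0,0,0,0.04,0,0,0,0,0,0,0.04,0,0,0,0,0,0,0.04,0,0,0,0,0,0,0.04,0,0,0,0,0,0]
}}

```text
clock: 5.62
position: [0.4567, -0.323, 0.0046]
ee_rot: [0.003, 0.0, 1.0, -0.002]
contact_force: [-0.4, 0.4, -0.4]
width: 0.0401
```

```bash
python3 - <<'E'
from m import *
to(.4545,-.3205,.045)
d=snap('wrist','wrist6.png');
E
```

```text
clk 5.62 tip [ 0.4565 -0.3228  0.0446] w 0.0401 F [-0.4  0.4 -0.4] | d [ 0.0022  0.0025 -0.0004] n 0.1 rv [-0.005  0.006 -0.   ]
```

View pics/wrist6.png

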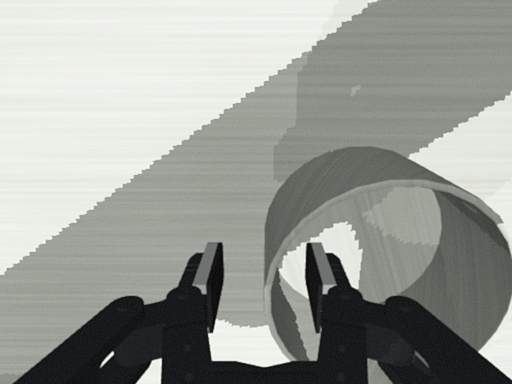

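The wall now runs between the pads, with the rim's left edge near (275,280) and the right finger inside the bowl. I'll close.

{"api": "apply_moves", "payload": {
  "moves": [0,0,0,0,0,0,0,0,0,0,0,0,0,0,0,0,0,0,0,0,0,0,0,0,0,0,0,0,0,0,0,0,0,0,0,0,0,0,0,0,0,0,0,0,0,0,0,0,0,0,0,0,0,0,0,0],
  "newtons": 70
}}

```text
clock: 6.33
position: [0.458, -0.3239, 0.0075]
ee_rot: [0.005, 0.0, 1.0, -0.004]
contact_force: [-0.3, -0.0, -1.1]
width: 0.0037
```

```bash
python3 - <<'E'
from m import *
to(.4545,-.3205,.1)
d=snap('wrist','wrist7.png'); W=cloud(d)
p=near(W,(.454,-.271),.075,.066,.09); print('bowl rim',circ(p[:,:2],.0485),np.median(p[:,2]))
E
```

```text
clk 6.33 tip [ 0.4576 -0.3236  0.0475] w 0.0037 F [-0.3 -0.  -1.1] | d [ 0.003   0.003  -0.0525] n 1.3 rv [-0.008  0.01  -0.   ]
bowl rim (array([ 0.4561, -0.2778]), 10515) 0.0752921436844318
```

View pics/wrist7.png

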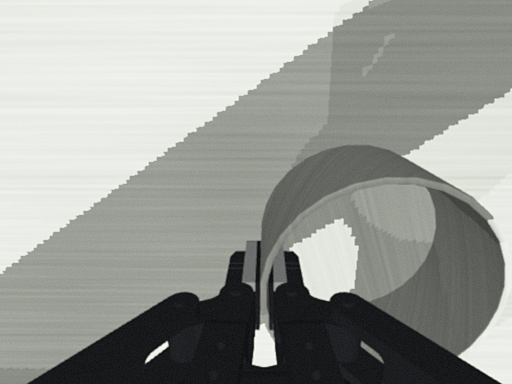

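{"api": "apply_moves", "payload": {
  "moves": [0,0,0,-0.02,0,0,0,0,0,0,-0.03,0,0,0,0,0,0,-0.03,0,0,0,0,0,0,-0.02,0,0,0,0,0,0,0,-0.004,0.005,0,0,0,0,0,-0.004,0.005,0,0,0,0,0,0,0,0,0,0,0,0,0,0,0]
}}

```text
clock: 7.05
position: [0.4543, -0.3214, 0.1057]
ee_rot: [-0.005, 0.0, 1.0, 0.003]
contact_force: [-0.2, -1.2, -2.4]
width: 0.004
```

```bash
python3 - <<'E'
from m import *
to(.546,-.0515,.145)
d=snap('wrist','wrist8.png'); W=cloud(d)
s=manip.get_state(); b=s['position'][2]-.0075
p=near(W,(.456,-.275),.075,.066+b,.09+b); print('bowl rim',circ(p[:,:2],.0485),np.median(p[:,2]),'lift',b)
# plane fit of rim
q=p[np.abs(np.hypot(p[:,0]-circ(p[:,:2],.0485)[0][0],p[:,1]-circ(p[:,:2],.0485)[0][1])-.0485)<.003]; q=q[q[:,2]>b+.071]
A=np.c_[q[:,:2]-q[:,:2].mean(0),np.ones(len(q))]; print(np.linalg.lstsq(A,q[:,2],rcond=None)[0])
E
```

```text
clk 7.05 tip [ 0.4546 -0.3217  0.1457] w 0.004 F [-0.2 -1.2 -2.4] | d [-0.0917  0.2699  0.0015] n 7.1 rv [ 0.006 -0.009 -0.   ]
bowl rim (array([ 0.4535, -0.2763]), 11009) 0.1739452216289155 lift 0.09777339194928777
[-0.00414259 -0.01763616  0.1740596 ]
```

View pics/wrist8.png

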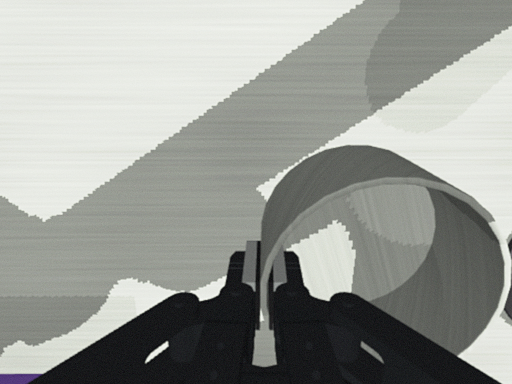

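{"api": "apply_moves", "payload": {
  "moves": [0,-0.007,0.02,0,0.003,-0.004,0,0,-0.011,0.033,0,0.003,-0.004,0,0,-0.011,0.033,0,0,0,0,0,-0.011,0.033,0,0,0,0,0,-0.011,0.033,0,0,0,0,0,-0.011,0.033,0,0,0,0,0,-0.011,0.033,0,0,0,0,0,-0.007,0.02,0,0,0,0]
}}

```text
clock: 7.77
position: [0.5302, -0.0778, 0.0922]
ee_rot: [-0.011, 0.006, 1.0, 0.003]
contact_force: [0.5, 0.2, -1.7]
width: 0.0036
```

```bash
python3 - <<'E'
from m import *
snap('top','top9.png'); snap('side','side9.png'); d=snap('wrist','wrist9.png')
to(.546,-.0515,.12)
E
python3 -c "
import cv2,numpy as np
a=cv2.imread('pics/top9.png')[130:270,195:335]; b=cv2.imread('pics/side9.png')[120:260,200:340]; cv2.imwrite('pics/c9.png',cv2.resize(np.hstack([a,b]),None,fx=2.8,fy=2.8,interpolation=2))"
```

```text
clk 7.92 tip [ 0.5308 -0.0798  0.1322] w 0.0038 F [ 0.9 -0.6 -1.6] | d [-0.0161  0.0282  0.012 ] n 0.9 rv [ 0.005 -0.022 -0.009]
```

View pics/c9.png

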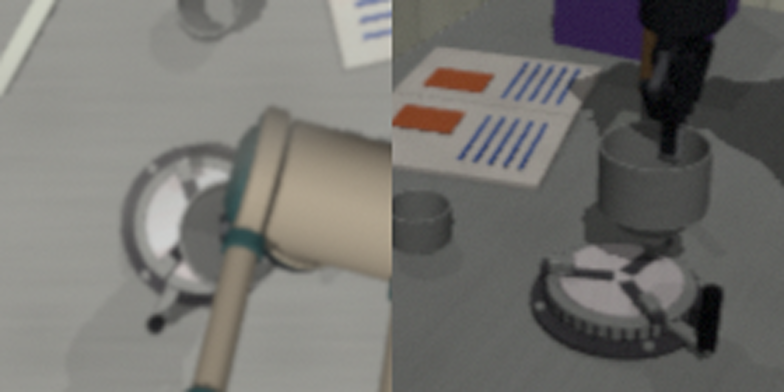

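View pics/wrist9.png

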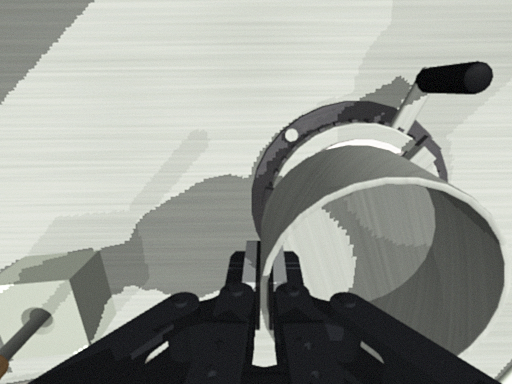

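{"api": "apply_moves", "payload": {
  "moves": [0,-0.008,0.014,0,0.002,-0.01,-0.004,0,-0.008,0.014,0,0.002,-0.01,-0.004,0,0,0,0,0,0,0,0,0,0,0,0,0,0,0,0,0,0,0,0,0,0,0,0,0,0,0,0,0,0,0,0,0,0,0,0,0,0,0,0,0,0]
}}

```text
clock: 8.58
position: [0.5413, -0.0593, 0.0871]
ee_rot: [-0.006, 0.003, 1.0, -0.002]
contact_force: [0.9, -0.3, -2.2]
width: 0.0037
```

```bash
python3 - <<'E'
from m import *
for n in ['top','side','wrist']:
    d=snap(n,n+'10.png'); W=cloud(d)
    s=manip.get_state(); b=s['position'][2]-.0075
    p=near(W,s['position'][:2]+[0,.0485],.065,.066+b,.09+b); print(n,len(p),'bowl rim',circ(p[:,:2],.0485) if len(p)>5 else '',np.median(p[:,2]))
    p=near(W,(.545,-.003),.1,.004,.012); 
    if len(p)>5: print('flange',circ(p[:,:2],.08),len(p))
to(.546,-.0515,.09)
E
```

```text
top 75 bowl rim (array([ 0.5415, -0.0103]), 75) 0.15513436491299218
flange (array([ 0.547 , -0.0039]), 369) 369
side 412 bowl rim (array([ 0.5382, -0.009 ]), 412) 0.15317457043381988
flange (array([ 0.5433, -0.0047]), 455) 455
wrist 10509 bowl rim (array([ 0.5413, -0.0131]), 10509) 0.15516273680427514
flange (array([ 0.5482, -0.0035]), 4654) 4654
clk 8.73 tip [ 0.542  -0.0587  0.1272] w 0.0036 F [-0.   0.5 -1.3] | d [-0.0049  0.0075  0.0372] n 1.0 rv [-0.003 -0.013 -0.006]
```

View pics/wrist10.png

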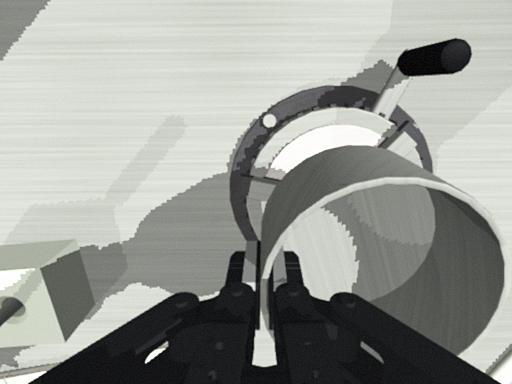

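View pics/side10.png

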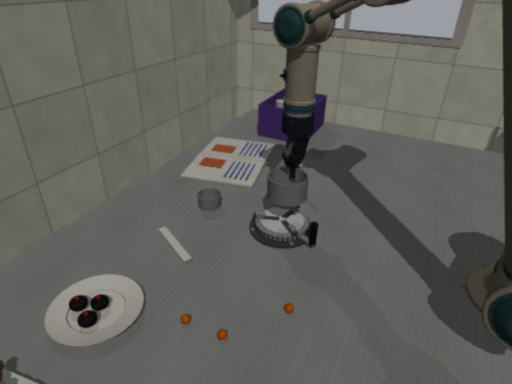

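{"api": "apply_moves", "payload": {
  "moves": [0,-0.006,0.006,0,-0.003,-0.013,-0.006,0,0,0,0,0,0,0,0,0,0,0.01,0,0,0,0,0,0,0.01,0,0,0,0,0,0,0.01,0,0,0,0,0,0,0,0,0,0,0,0,0,0,0,0,0,0,0,0,0,0,0,0]
}}

```text
clock: 9.4
position: [0.5476, -0.0516, 0.0533]
ee_rot: [0.0, -0.001, 1.0, 0.0]
contact_force: [-1.1, -0.1, -1.7]
width: 0.0038
```

```bash
cat >> m.py <<'E'
def rel(k):
  for n in ['top','side','wrist']:
    d=snap(n,n+k+'.png'); W=cloud(d)
    s=manip.get_state(); b=s['position'][2]-.0075
    p=near(W,s['position'][:2]+[0,.0485],.065,.066+b,.09+b); r=circ(p[:,:2],.0485)[0]; print(n,len(p),'bowl rim',r,np.median(p[:,2]))
    p=near(W,(.545,-.003),.1,.004,.012); f=circ(p[:,:2],.08)[0]
    print('flange',f,len(p),'bowl-flange',r-f)
E
python3 - <<'E'
from m import *
rel('11')
to(.5475,-.0527,.078)
E
```

```text
top 72 bowl rim [ 0.5465 -0.0028] 0.12092432220845364
flange [ 0.5474 -0.0038] 387 bowl-flange [-0.0009  0.001 ]
side 393 bowl rim [ 0.5434 -0.0017] 0.11934028902739023
flange [ 0.5436 -0.0051] 448 bowl-flange [-0.0002  0.0034]
wrist 10495 bowl rim [ 0.5466 -0.006 ] 0.12195250334042243
flange [ 0.5481 -0.0037] 5996 bowl-flange [-0.0015 -0.0023]
clk 9.55 tip [ 0.5483 -0.0518  0.0941] w 0.0036 F [ 0.6 -0.6 -1.5] | d [ 0.001  -0.0009  0.0161] n 0.4 rv [0.    0.002 0.001]
```

View pics/wrist11.png

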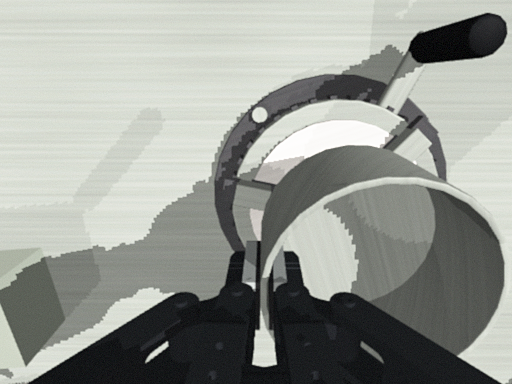

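{"api": "apply_moves", "payload": {
  "moves": [0,0,-0.001,0.004,0,0,0,0,0,0,0.005,0,0,0,0,0,0,0.004,0,0,0,0,0,0,0.003,0,0,0,0,0,0,0.001,0,0,0,0,0,0,0,0,0,0,0,0,0,0,0,0,0,0,0,0,0,0,0,0]
}}

```text
clock: 10.22
position: [0.5499, -0.0534, 0.0373]
ee_rot: [0.003, -0.001, 1.0, -0.0]
contact_force: [0.1, -0.2, -1.1]
width: 0.0036
```

```bash
python3 - <<'E'
from m import *
to(.5475,-.0527,.078)
rel('12')
to(.5475,-.0527,.078)
E
```

```text
clk 10.22 tip [ 0.5497 -0.0534  0.0773] w 0.0036 F [ 0.1 -0.2 -1.1] | d [ 0.0024  0.0007 -0.0007] n 0.1 rv [-0.001  0.006  0.001]
top 63 bowl rim [ 0.5485 -0.0045] 0.1050827551076979
flange [ 0.5474 -0.0038] 400 bowl-flange [ 0.0011 -0.0007]
side 387 bowl rim [ 0.5449 -0.0033] 0.10306226983403831
flange [ 0.5434 -0.0051] 458 bowl-flange [0.0015 0.0018]
wrist 10528 bowl rim [ 0.5481 -0.0077] 0.10523027900152293
flange [ 0.548  -0.0037] 6791 bowl-flange [ 1.e-04 -4.e-03]
clk 10.37 tip [ 0.5496 -0.0534  0.0772] w 0.0037 F [ 0.3 -0.2 -1.3] | d [ 0.0024  0.0008 -0.0008] n 0.1 rv [-0.001  0.006  0.001]
```

{"api": "apply_moves", "payload": {
  "moves": [0,0,0,0.002,0,0,0,0,0,0,0.001,0,0,0,0.03,0,0,0,0,0,0,0.03,0,0,0,0,0,0,0.03,0,0,0,0,0,0,0.03,0,0,0,0,0,0,0.03,0,0,-0.02,0,0,0,0.03,0,0,-0.03,0,0,0]
}}

```text
clock: 11.03
position: [0.5461, -0.0529, 0.0831]
ee_rot: [-0.001, -0.001, 1.0, 0.0]
contact_force: [-0.1, -0.1, 0.3]
width: 0.0298
```

{"api": "apply_moves", "payload": {
  "moves": [0.03,0,0,-0.04,0,0,0,0.03,0,0,-0.04,0,0,0,0.03,0,0,-0.04,0,0,0,0.03,0,0,0,0,0,0,0.03,0,0,0,0,0,0,0.03,0,0,0,0,0,0,0.03,0,0,0,0,0,0,0.03,0,0,0,0,0,0]
}}

```text
clock: 11.7
position: [0.5482, -0.0534, 0.2109]
ee_rot: [0.001, -0.001, 1.0, -0.0]
contact_force: [-0.8, 0.0, -0.4]
width: 0.0301
```

```bash
python3 - <<'E'
from m import *
for n in ['top','side','wrist']:
    d=snap(n,n+'13.png'); W=cloud(d)
    p=near(W,(.547,-.004),.065,.09,.115); r=circ(p[:,:2],.0485)[0]; print(n,len(p),'bowl rim',r,np.median(p[:,2]))
    p=near(W,(.545,-.003),.1,.004,.012); f=circ(p[:,:2],.08)[0]; print('flange',f,len(p),'d',r-f)
    p=near(W,(.445,.046),.03,.072,.09); print('post top',p.mean(0) if len(p) else None)
to(.45,.046,.1)
E
```

```text
top 69 bowl rim [ 0.5489 -0.005 ] 0.10481631445972633
flange [ 0.5475 -0.0035] 378 d [ 0.0014 -0.0015]
post top [0.44738532 0.0470745  0.07825458]
side 519 bowl rim [ 0.545  -0.0046] 0.09995410124779326
flange [ 0.5435 -0.0049] 452 d [0.0015 0.0003]
post top [0.44289412 0.04764218 0.07887964]
wrist 2185 bowl rim [ 0.548  -0.0073] 0.1046796116117201
flange [ 0.5485 -0.0033] 2796 d [-0.0005 -0.004 ]
post top [0.44751962 0.04148234 0.07919288]
clk 11.85 tip [ 0.548  -0.0533  0.2507] w 0.0301 F [ 0.3 -0.4  0.2] | d [0.0982 0.0995 0.1504] n 5.1 rv [-0.     0.002  0.001]
```

View pics/wrist13.png

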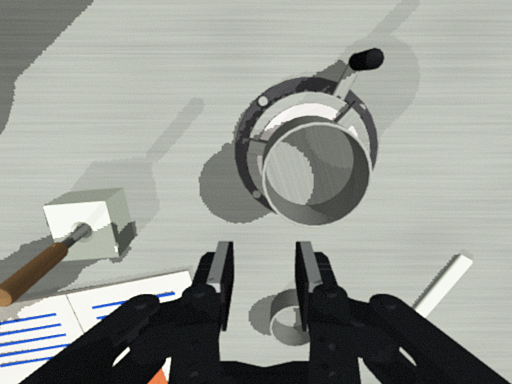

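{"api": "apply_moves", "payload": {
  "moves": [0.05,0.025,0.025,0,0,0,0,0.05,0.026,0.025,0,0,0,0,0.05,0.026,0.025,0,0,0,0,0.05,0.025,0.025,0,0,0,0,0.05,0,0,0,0,0,0.12,0.05,0,0,0,0,0,0.12,0.05,0,0,0,0,0,0.12,0.05,0,0,0,0,0,0.11]
}}

```text
clock: 12.52
position: [0.4378, 0.0506, 0.2027]
ee_rot: [-0.006, 0.243, 0.97, -0.001]
contact_force: [-0.1, -0.3, -0.1]
width: 0.0505
```

```bash
python3 - <<'E'
from m import *
d=snap('wrist','wrist14.png'); W=cloud(d)
p=near(W,(.445,.045),.03,.072,.09); print('post top',p.mean(0),len(p), circ(p[:,:2],.009))
to(.446,.046,.13,np.radians(-26.5))
E
```

```text
post top [0.44650023 0.04352457 0.07922747] 265 (array([0.4487, 0.0421]), 265)
clk 12.57 tip [0.4381 0.0505 0.2425] w 0.05 F [ 0.6  0.4 -0.1] | d [-0.0108  0.0004  0.1124] n 2.8 rv [-0.004 -0.011 -0.031]
```

View pics/wrist14.png

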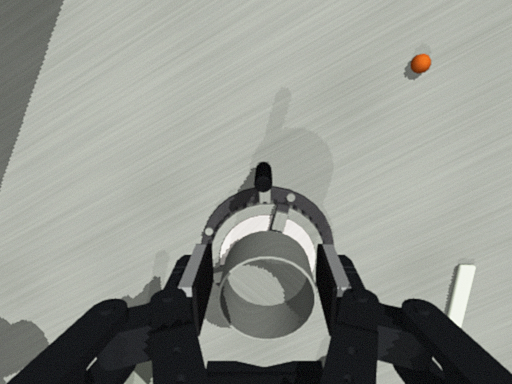

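{"api": "apply_moves", "payload": {
  "moves": [0.05,-0.01,0,0.02,-0.004,-0.011,-0.031,0.05,0,0,0.035,0,0,0,0.05,0,0,0.035,0,0,0,0.05,0,0,0.035,0,0,0,0.05,0,0,0,0,0,0,0.05,0,0,0,0,0,0,0.05,0,0,0,0,0,0,0.05,0,0,0,0,0,0]
}}

```text
clock: 13.23
position: [0.4499, 0.0454, 0.0756]
ee_rot: [0.003, 0.221, 0.975, 0.0]
contact_force: [0.2, 0.3, 1.1]
width: 0.05
```

```bash
python3 - <<'E'
from m import *
d=snap('wrist','wrist15.png'); W=cloud(d)
p=near(W,(.445,.045),.03,.072,.09); print('post top',p.mean(0),len(p), circ(p[:,:2],.009))
to(.447,.045,.04,np.radians(-26.5))
E
```

```text
post top [0.44555795 0.04343484 0.07897876] 725 (array([0.4485, 0.0418]), 725)
clk 13.28 tip [0.4501 0.0454 0.116 ] w 0.0497 F [-0.  -0.6 -0.2] | d [ 0.0033 -0.002   0.076 ] n 1.9 rv [0.002 0.006 0.017]
```

View pics/wrist15.png

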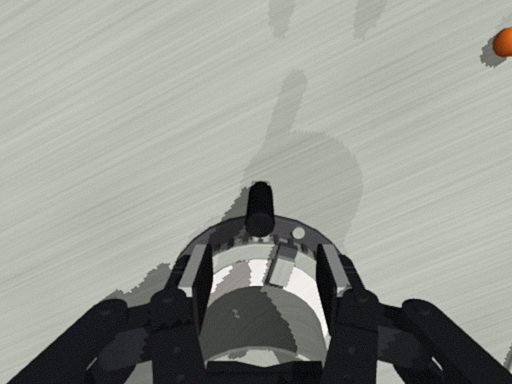

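{"api": "apply_moves", "payload": {
  "moves": [0.05,0.003,-0.002,0.02,0,0.006,0.017,0.05,0,0,0.03,0,0,0,0.05,0,0,0.025,0,0,0,0.05,0,0,0,0,0,0,0,0,0,0,0,0,0,0,0,0,0,0,0,0,0,0,0,0,0,0,0,0,0,0,0,0,0,0],
  "newtons": 40
}}

```text
clock: 13.95
position: [0.4588, 0.0436, 0.0112]
ee_rot: [0.013, 0.228, 0.974, 0.003]
contact_force: [5.4, 0.3, -22.7]
width: 0.0171
```

```bash
python3 - <<'E'
from m import *
to(.447,.045,.04,np.radians(-26.5))
d=snap('wrist','wrist16.png')
E
```

```text
clk 13.95 tip [0.4578 0.0436 0.0512] w 0.0171 F [  5.4   0.3 -22.7] | d [ 0.0115 -0.0041  0.0109] n 0.4 rv [0.011 0.024 0.003]
```

View pics/wrist16.png

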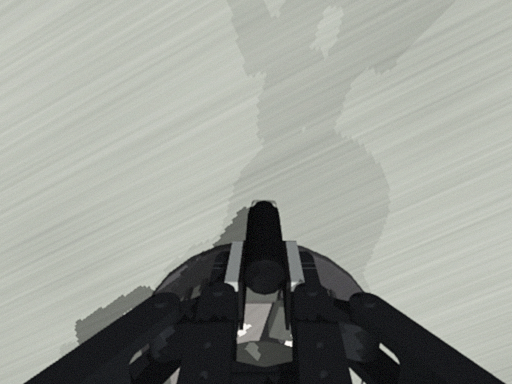

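{"api": "apply_moves", "payload": {
  "moves": [0.035,0,0,0,0,0,0,0.035,0,0,0,0,0,0,0.035,0.006,-0.002,0.005,0.005,0.012,0,0.035,0.006,-0.002,0.005,0.005,0.012,0,0.035,0,0,0,0,0,0,0.035,0,0,0,0,0,0,0.035,0,0,0,0,0,0,0.035,0,0,0,0,0,0]
}}

```text
clock: 14.67
position: [0.451, 0.0463, 0.0047]
ee_rot: [0.005, 0.228, 0.974, 0.002]
contact_force: [-0.0, -0.5, -0.3]
width: 0.0351
```

```bash
python3 - <<'E'
from m import *
to(.447,.045,.04,np.radians(-26.5))
d=snap('wrist','wrist17.png'); W=cloud(d); s=manip.get_state(); R=R_of(s)
p=near(W,(.445,.045),.03,.074,.09); L=R.inv().apply(p-s['position']); print('post top in tool',L.min(0),L.max(0), p.mean(0))
E
```

```text
clk 14.67 tip [0.4506 0.0462 0.0447] w 0.0351 F [-0.  -0.5 -0.3] | d [ 0.003  -0.003   0.0047] n 0.2 rv [0.006 0.008 0.002]
post top in tool [-0.01290384 -0.03242536 -0.08555511] [ 0.01411814  0.02605396 -0.06923006] [0.44482098 0.04658379 0.08062665]
```

View pics/wrist17.png

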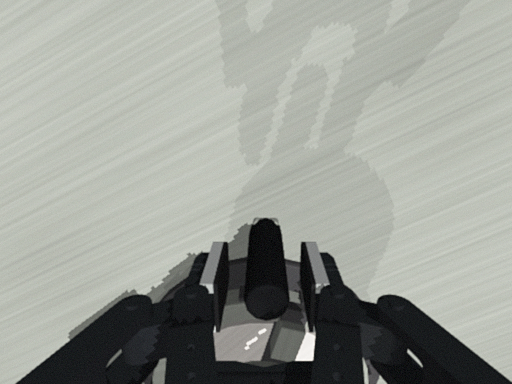

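{"api": "apply_moves", "payload": {
  "moves": [0.035,0.004,-0.001,0.002,0.006,0.008,0,0.035,0,0,0,0,0,0,0.015,0,0,0,0,0,0,0.015,0,0,0,0,0,0,0,0,0,0,0,0,0,0,0,0,0,0,0,0,0,0,0,0,0,0,0,0,0,0,0,0,0,0]
}}

```text
clock: 15.38
position: [0.4469, 0.0476, 0.0028]
ee_rot: [-0.0, 0.228, 0.974, 0.0]
contact_force: [0.1, 0.6, 0.6]
width: 0.017
```

```bash
python3 - <<'E'
from m import *
to(.447,.045,.04,np.radians(-26.5))
E
```

```text
clk 15.38 tip [0.4469 0.0475 0.0428] w 0.017 F [0.1 0.6 0.6] | d [-0.0012 -0.0023  0.0028] n 0.1 rv [ 0.    -0.001  0.002]
```

{"api": "apply_moves", "payload": {
  "moves": [0,-0.0003,0.0088,0,0,0,0.08,0,-0.0004,0.0088,0,0,0,0.08,0,-0.0004,0.0088,0,0,0,0.08,0,-0.0004,0.0088,0,0,0,0.08,0,-0.0004,0.0088,0,0,0,0.08,0,-0.0004,0.0088,0,0,0,0.08,0,0,0,0,0,0,0,0,0,0,0,0,0,0]
}}

```text
clock: 16.05
position: [0.4801, 0.0866, 0.0028]
ee_rot: [-0.001, 0.459, 0.888, -0.003]
contact_force: [-1.6, -3.8, 1.8]
width: 0.017
```

```bash
cat >> m.py <<'E'
def lev(step,C=(.546,-.004),r=.1105):
    s=manip.get_state(); p=s['position'][:2]-C; a=np.arctan2(p[1],p[0]); f=s['contact_force']; 
    t=np.array([np.sin(a),-np.cos(a)]); print('ang',np.degrees(a).round(1),'r',np.hypot(*p).round(4),'Ftan',(f[:2]@t).round(1),'Frad',(f[:2]@p/np.hypot(*p)).round(1),'Fz',f[2].round(1),'w',s['width'])
    b=a-step; to(C[0]+r*np.cos(b),C[1]+r*np.sin(b),.043,b-np.pi)
E
python3 - <<'E'
from m import *
lev(0);lev(.5)
E
```

```text
ang 126.0 r 0.112 Ftan -3.6 Frad -2.1 Fz 1.8 w 0.017000815228072712
clk 16.05 tip [0.4802 0.0867 0.0428] w 0.017 F [-1.6 -3.8  1.8] | d [-0.0015  0.     -0.0002] n 0.0 rv [-0.005  0.001 -0.012]
ang 126.0 r 0.112 Ftan -3.6 Frad -2.1 Fz 1.8 w 0.017000815228072712
clk 16.05 tip [0.4802 0.0867 0.0428] w 0.017 F [-1.6 -3.8  1.8] | d [-0.0144  0.0532 -0.0005] n 1.4 rv [-0.005  0.002  0.488]
```

{"api": "apply_moves", "payload": {
  "moves": [0,-0.0006,0.0088,0,-0.003,0,0.078,0,-0.0006,0.0088,0,-0.002,0,0.078,0,-0.0006,0.0088,0,0,0,0.078,0,-0.0006,0.0088,0,0,0,0.08,0,-0.0006,0.0088,0,0,0,0.08,0,-0.0004,0.0088,0,0,0,0.08,0,0,0,0,0,0,0,0,0,0,0,0,0,0]
}}

```text
clock: 16.72
position: [0.5219, 0.1051, 0.0027]
ee_rot: [-0.004, 0.656, 0.755, -0.003]
contact_force: [-2.4, 1.1, 0.8]
width: 0.017
```

```bash
python3 - <<'E'
from m import *
lev(0)
for n in ['side','top','wrist']:
    d=snap(n,n+'18.png'); W=cloud(d)
    p=near(W,(.547,-.004),.065,.09,.115); r=circ(p[:,:2],.0485)[0] if len(p)>20 else 0; print(n,len(p),'bowl rim',r)
    p=near(W,(.545,-.003),.1,.004,.012); f=circ(p[:,:2],.08)[0] if len(p)>20 else 0; print('flange',f,len(p),'d',r-f)
E
python3 -c "
import cv2,numpy as np
a=cv2.imread('pics/top18.png')[130:270,195:335]; b=cv2.imread('pics/side18.png')[120:260,200:340]; cv2.imwrite('pics/c18.png',cv2.resize(np.hstack([a,b]),None,fx=2.8,fy=2.8,interpolation=2))"
```

```text
ang 102.5 r 0.1118 Ftan -2.1 Frad 1.6 Fz 0.8 w 0.017049476853511082
clk 16.72 tip [0.5223 0.1051 0.0427] w 0.017 F [-2.4  1.1  0.8] | d [-0.0012  0.0001 -0.0003] n 0.0 rv [-0.01  -0.002 -0.077]
side 104 bowl rim [ 0.5451 -0.0039]
flange [ 0.5432 -0.0039] 455 d [0.0019 0.    ]
top 160 bowl rim [ 0.5482 -0.0046]
flange [ 0.546 -0.002] 589 d [ 0.0022 -0.0026]
wrist 0 bowl rim 0
flange [ 0.5433 -0.0027] 804 d [-0.5433  0.0027]
```

View pics/c18.png

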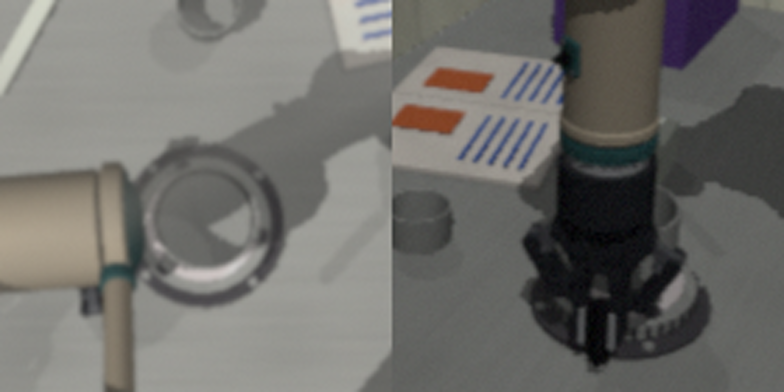

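View pics/wrist18.png

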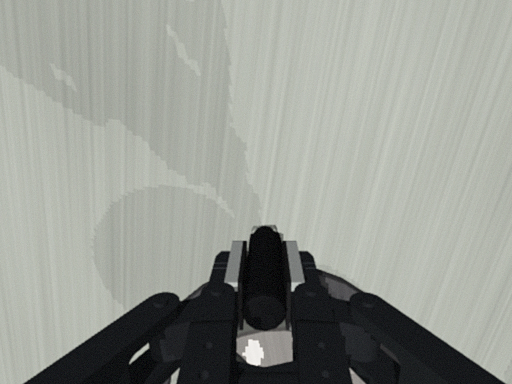

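{"api": "apply_moves", "payload": {
  "moves": [0,-0.0008,0.0066,0,-0.003,0,0.05,0,-0.0008,0.0066,0,-0.003,0,0.05,0,-0.0006,0.0066,0,-0.003,0,0.05,0,-0.0006,0.0066,0,0,0,0.05,0,0,0,0,0,0,0,0,0,0,0,0,0,0,0,0,0,0,0,0,0,0,0,0,0,0,0,0]
}}

```text
clock: 17.53
position: [0.5395, 0.1075, 0.0028]
ee_rot: [-0.007, 0.728, 0.685, -0.002]
contact_force: [1.6, 2.7, -2.8]
width: 0.0168
```

```bash
python3 -c "
from m import *
lev(0)"
```

```text
ang 93.3 r 0.1117 Ftan 1.7 Frad 2.6 Fz -2.8 w 0.016750810544909046
clk 17.53 tip [0.54   0.1072 0.0428] w 0.0168 F [ 1.6  2.7 -2.8] | d [-0.0012  0.0001 -0.0002] n 0.0 rv [-0.012 -0.007 -0.119]
```

{"api": "apply_moves", "payload": {
  "moves": [0,0,0,0,0,0,0,0,0,0,0,0,0,0,0,0,0,0,0,0,0,0,0,0,0,0,0,0,0,-0.0006,0.006,0,-0.003,0,0.02,0,-0.0006,0.006,0,-0.003,0,0.02,0,-0.0006,0.006,0,-0.003,0,0.02,0,-0.0006,0.006,0,0,0,0.03]
}}

```text
clock: 18.2
position: [0.5486, 0.108, 0.0028]
ee_rot: [-0.015, 0.761, 0.649, -0.006]
contact_force: [-5.1, 7.3, 3.3]
width: 0.0169
```

```bash
python3 -c "
from m import *
lev(0)"
```

```text
ang 88.7 r 0.112 Ftan -5.3 Frad 7.2 Fz 3.3 w 0.01690435268705526
clk 18.2 tip [0.5497 0.1074 0.0428] w 0.0169 F [-5.1  7.3  3.3] | d [-0.0015  0.0002 -0.0002] n 0.0 rv [-0.03  -0.013 -0.135]
```

{"api": "apply_moves", "payload": {
  "moves": [0,0.0005,0.005,0,-0.008,-0.005,0,0,0,0.008,0,-0.008,-0.005,0,0,0,0.008,0,-0.008,0,0.01,0,0,0.008,0,0,0,0.01,0,0,0.008,0,0,0,0.02,0,0,0.008,0,0,0,0.03,0,0,0.008,0,0,0,0.03,0,0,0.008,0,0,0,0.03]
}}

```text
clock: 18.87
position: [0.5535, 0.1061, 0.0022]
ee_rot: [-0.036, 0.802, 0.595, -0.039]
contact_force: [-21.7, 9.8, 12.9]
width: 0.017
```

```bash
python3 -c "
from m import *
lev(0)"
```

```text
ang 86.1 r 0.1104 Ftan -22.3 Frad 8.3 Fz 12.9 w 0.01696581342841158
clk 18.87 tip [0.5577 0.1057 0.042 ] w 0.017 F [-21.7   9.8  12.9] | d [ 0.0001 -0.0001 -0.0008] n 0.0 rv [-0.106  0.008 -0.225]
```

{"api": "apply_moves", "payload": {
  "moves": [0,0,0,0,0,0,0,0,0,0,0,0,0,0,0.05,0,0,0,0,0,0,0.05,0,0,0,0,0,0,0.05,0,0,0,0,0,0,0.05,0,0,0,-0.05,0.004,0,0.05,0,0,-0.02,-0.05,0.004,0,0.05,0,0,-0.03,0,0,0]
}}

```text
clock: 19.53
position: [0.5412, 0.102, 0.0469]
ee_rot: [-0.003, 0.802, 0.597, -0.02]
contact_force: [-0.1, 0.6, -0.3]
width: 0.05
```

{"api": "apply_moves", "payload": {
  "moves": [0.05,0,0,-0.04,0,0,0,0.05,0,0,-0.04,0,0,0,0.05,0,0,-0.04,0,0,0,0.05,0,0.03,0,0,0,0,0.05,0,0.035,0,0,0,0,0.05,0,0.03,0,0,0,0,0.05,0,0,0,0,0,0,0.05,0,0,0,0,0,0]
}}

```text
clock: 20.2
position: [0.6372, 0.0713, 0.1787]
ee_rot: [0.0, 0.802, 0.597, -0.021]
contact_force: [0.4, 0.8, -0.4]
width: 0.05
```

```bash
python3 - <<'E'
from m import *
to(.5,.2,.25)
for n in ['side','top','wrist']:
    d=snap(n,n+'19.png'); W=cloud(d)
    p=near(W,(.547,-.004),.065,.09,.115); r=circ(p[:,:2],.0485)[0] if len(p)>20 else 0; print(n,len(p),'bowl rim',r, np.median(p[:,2]))
    p=near(W,(.545,-.003),.1,.004,.012); f=circ(p[:,:2],.08)[0] if len(p)>20 else 0; print('flange',f,len(p),'d',r-f)
    drops(d)
E
python3 -c "
import cv2,numpy as np
a=cv2.imread('pics/top19.png')[130:270,195:335]; b=cv2.imread('pics/side19.png')[120:260,200:340]; cv2.imwrite('pics/c19.png',cv2.resize(np.hstack([a,b]),None,fx=2.8,fy=2.8,interpolation=2))"
```

```text
clk 20.2 tip [0.6385 0.0723 0.2187] w 0.05 F [ 0.4  0.8 -0.4] | d [ 0.0828 -0.1691 -0.0299] n 4.8 rv [-4.900e-02  1.000e-03 -1.862e+00]
side 518 bowl rim [ 0.5426 -0.0024] 0.09995032664001552
flange [ 0.5436 -0.0047] 473 d [-0.001   0.0023]
[217.4 147.8] 30 [ 0.9386 -0.3351  0.0139] zmax 0.0174
[212.3 162.2] 123 [ 0.8908 -0.2272  0.0139] zmax 0.0168
[ 76.3 297.9] 7 [0.7913 0.4318 0.0322] zmax 0.0359
[288.4 308. ] 33 [0.4232 0.251  0.0124] zmax 0.0177
[ 85.6 313.2] 8 [0.747  0.4511 0.0331] zmax 0.0341
[185.3 319.4] 33 [0.5862 0.3659 0.0107] zmax 0.0181
[221.8 334.2] 40 [0.5083 0.3642 0.0118] zmax 0.018
top 122 bowl rim [ 0.5458 -0.0024] 0.10446879342323054
flange [ 0.5464 -0.0009] 489 d [-0.0006 -0.0015]
[142.6 222.7] 15 [0.513  0.3564 0.0128] zmax 0.0178
wrist 2189 bowl rim [ 0.5475 -0.0046] 0.10162905004977768
flange [ 0.5455 -0.0077] 2826 d [0.002  0.0031]
[14.5 48.2] 307 [0.4295 0.243  0.0127] zmax 0.017
[504.1 328.5] 230 [ 0.8645 -0.2351  0.0125] zmax 0.014
```

View pics/c19.png

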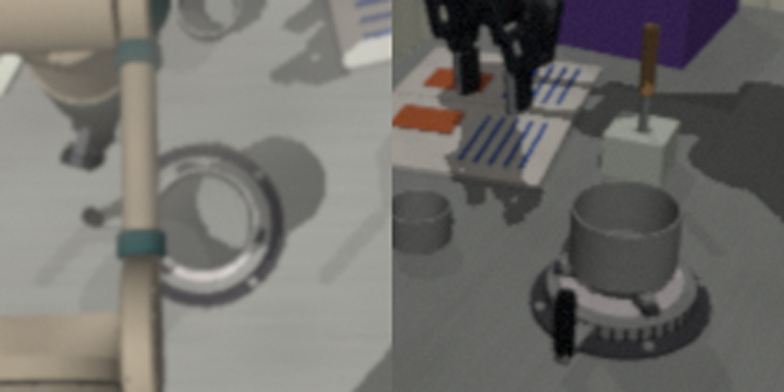

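View pics/wrist19.png

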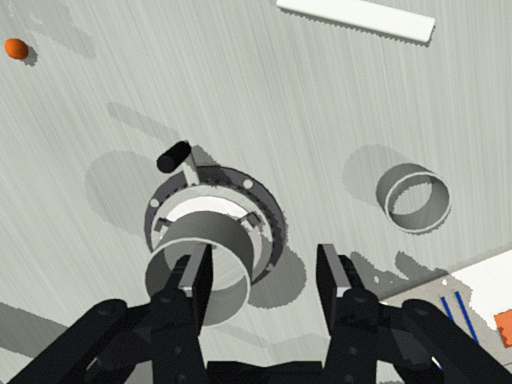

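{"api": "apply_moves", "payload": {
  "moves": [0.05,0,0,0,-0.02,0,-0.12,0.05,0,0,0,-0.02,0,-0.12,0.05,0,0,0,0,0,-0.12,0.05,0,0,0,0,0,-0.12,0.05,0,0,0,0,0,-0.12,0.05,0,0,0,0,0,-0.12,0.05,0,0,0,0,0,-0.12,0.05,0,0,0,0,0,-0.12]
}}

```text
clock: 21.02
position: [0.6216, 0.0752, 0.177]
ee_rot: [0.003, 0.418, 0.908, -0.017]
contact_force: [0.2, 0.4, -0.5]
width: 0.0503
```

{"api": "apply_moves", "payload": {
  "moves": [0.05,0,0,0,0,0,-0.12,0.05,0,0,0,0,0,-0.12,0.05,0,0,0,0,0,-0.12,0.05,0,0,0,0,0,-0.12,0.05,0,0,0,0,0,-0.12,0.05,0,0,0,0,0,-0.12,0.05,0,0,0,0,0,-0.12,0.05,0,0,0,0,0,-0.06]
}}

```text
clock: 21.68
position: [0.6068, 0.0789, 0.1765]
ee_rot: [-0.012, -0.039, 0.999, -0.016]
contact_force: [-0.0, -0.3, -0.1]
width: 0.0498
```

```bash
python3 - <<'E'
from m import *
to(.5,.27,.2)
d=snap('top','top20.png');drops(d)
W=cloud(d); print(W[196,142],W[223,142])
E
```

```text
clk 21.68 tip [0.6077 0.0802 0.2165] w 0.0498 F [-0.  -0.3 -0.1] | d [0.0912 0.1993 0.0126] n 5.5 rv [-0.032 -0.024  0.078]
[142.4 222.6] 16 [0.5131 0.3569 0.0128] zmax 0.0181
[181.1 252.4] 17 [0.4288 0.2439 0.0132] zmax 0.0184
[0.59179312 0.36099791 0.0113302 ] [0.51297686 0.35735629 0.01795865]
```

{"api": "apply_moves", "payload": {
  "moves": [0.05,0.025,0.025,0,-0.016,-0.012,0.04,0.05,0.026,0.024,0,-0.016,-0.012,0.038,0.05,0.026,0.024,0,0,0,0,0.05,0.026,0.024,0,0,0,0,0.05,0.026,0.024,0,0,0,0,0.05,0.026,0.024,0.01,0,0,0,0.05,0.015,0.015,0.01,0,0,0,0.05,0,0,0,0,0,0]
}}

```text
clock: 22.4
position: [0.4186, 0.2406, 0.1538]
ee_rot: [-0.003, 0.009, 1.0, 0.0]
contact_force: [0.2, -0.7, 0.2]
width: 0.0501
```

```bash
python3 - <<'E'
from m import *
d=snap('wrist','wrist21.png');drops(d)
to(.427,.246,.1)
E
```

```text
[268.7 172.9] 257 [0.4242 0.2443 0.0133] zmax 0.0171
[372.2 246.5] 226 [0.51   0.3562 0.0125] zmax 0.0182
clk 22.45 tip [0.4204 0.2397 0.1946] w 0.05 F [-0.7 -0.3  0.1] | d [-0.0069  0.0065  0.0946] n 2.4 rv [-0.    -0.003 -0.018]
```

View pics/wrist21.png

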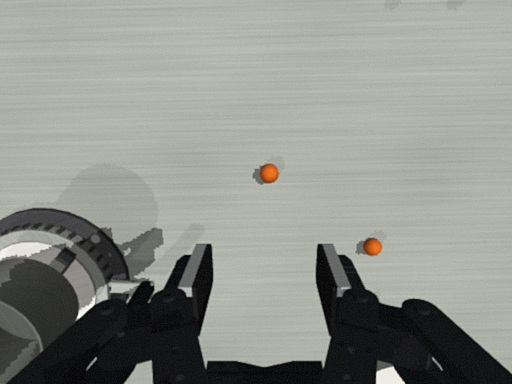

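{"api": "apply_moves", "payload": {
  "moves": [0.05,-0.006,0.006,0.02,0,-0.003,-0.018,0.05,0,0,0.035,0,0,0,0.05,0,0,0.035,0,0,0,0.05,0,0,0.03,0,0,0,0.05,0,0,0.015,0,0,0,0.05,0,0,0,0,0,0,0.05,0,0,0,0,0,0,0.05,0,0,0,0,0,0]
}}

```text
clock: 23.12
position: [0.4371, 0.2428, 0.0213]
ee_rot: [0.009, 0.003, 1.0, 0.0]
contact_force: [-0.7, -0.0, -0.6]
width: 0.0499
```

```bash
python3 - <<'E'
from m import *
d=snap('wrist','wrist22.png');drops(d)
to(.426,.246,.006)
E
```

```text
[432.9 302.7] 62 [0.5039 0.3602 0.0079] zmax 0.1121
clk 23.17 tip [0.4369 0.2431 0.0617] w 0.0501 F [0.6 0.6 0.7] | d [0.0127 0.0028 0.0555] n 1.4 rv [ 0.001  0.019 -0.005]
```

View pics/wrist22.png

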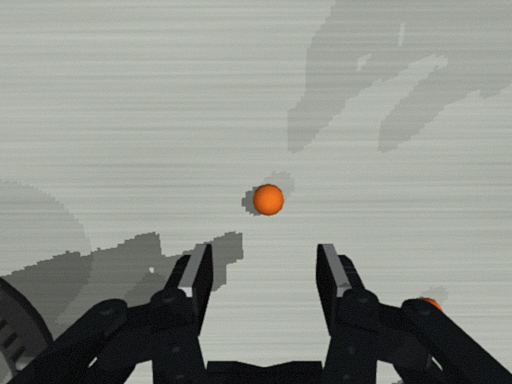

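{"api": "apply_moves", "payload": {
  "moves": [0.04,0.011,0.003,0.01,0,0.019,-0.005,0.04,0,0,0.015,0,0,0,0.04,0,0,0.015,0,0,0,0.04,0,0,0.008,0,0,0,0.04,0,0,0.003,0,0,0,0.04,0,0,0,0,0,0,0.04,0,0,0,0,0,0,0.04,0,0,0,0,0,0]
}}

```text
clock: 23.83
position: [0.4312, 0.2494, -0.0254]
ee_rot: [0.005, 0.0, 1.0, 0.004]
contact_force: [0.2, -0.2, -0.7]
width: 0.0405
```

```bash
python3 - <<'E'
from m import *
d=snap('wrist','wrist23.png')
to(.426,.246,.006)
E
```

```text
clk 23.88 tip [0.4309 0.2492 0.0148] w 0.0398 F [-0.3 -0.1 -0.4] | d [ 0.0055 -0.0036  0.0087] n 0.3 rv [ 0.007  0.011 -0.   ]
```

View pics/wrist23.png

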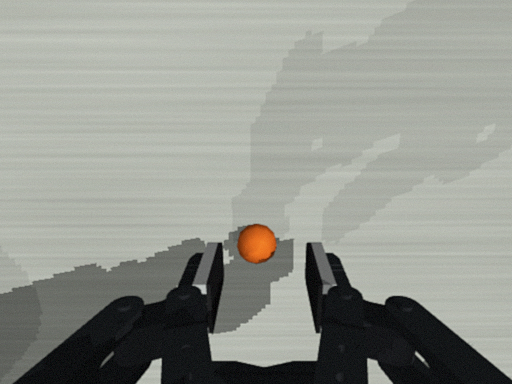

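{"api": "apply_moves", "payload": {
  "moves": [0.04,0.004,-0.003,0.005,0.006,0.01,0,0.04,0.001,0,0.004,0,0,0,0.04,0,0,0,0,0,0,0,0,0,0,0,0,0,0,0,0,0,0,0,0,0,0,0,0,0,0,0,0,0,0,0,0,0,0,0,0,0,0,0,0,0],
  "newtons": 25
}}

```text
clock: 24.55
position: [0.4271, 0.2467, -0.0336]
ee_rot: [0.001, 0.0, 1.0, 0.001]
contact_force: [0.4, -1.0, -0.1]
width: 0.0176
```

```bash
python3 - <<'E'
from m import *
d=snap('wrist','wrist24.png')
to(.426,.246,.006)
E
```

```text
clk 24.6 tip [0.4269 0.2466 0.0063] w 0.0181 F [-0.   0.3  0.2] | d [ 0.001  -0.0007  0.0003] n 0.0 rv [ 0.002  0.003 -0.   ]
```

View pics/wrist24.png

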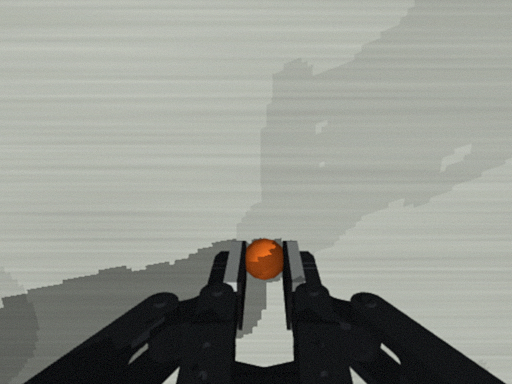

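{"api": "apply_moves", "payload": {
  "moves": [0,0,0,-0.02,0,0,0,0,0,0,-0.035,0,0,0,0,0,0,-0.035,0,0,0,0,0,0,-0.035,0,0,0,0,-0.007,-0.015,-0.02,0,0,0,0,-0.015,-0.031,0,0,0,0,0,-0.015,-0.031,0,0,0,0,0,-0.015,-0.031,0,0,0,0]
}}

```text
clock: 25.27
position: [0.4776, 0.1403, 0.1184]
ee_rot: [0.001, -0.005, 1.0, 0.001]
contact_force: [0.4, 0.4, -0.4]
width: 0.0176
```

{"api": "apply_moves", "payload": {
  "moves": [0,-0.015,-0.031,0,0,0,0,0,-0.015,-0.031,0,0,0,0,0,-0.015,-0.031,0,0,0,0,0,-0.015,-0.031,0,0,0,0,0,-0.007,-0.015,0,0,0,0,0,0,0,0,0,0,0,0,0,0,0,0,0,0,0,0,0,0,0,0,0]
}}

```text
clock: 25.93
position: [0.5517, -0.0114, 0.1191]
ee_rot: [0.004, -0.001, 1.0, 0.0]
contact_force: [0.6, 1.0, -0.3]
width: 0.0177
```

```bash
python3 - <<'E'
from m import *
d=snap('wrist','wrist25.png')
to(.546,-.003,.075)
E
```

```text
clk 25.98 tip [ 0.5511 -0.011   0.159 ] w 0.0177 F [-0.7  0.1  0.8] | d [0.0059 0.0079 0.084 ] n 2.1 rv [0.001 0.007 0.004]
```

View pics/wrist25.png

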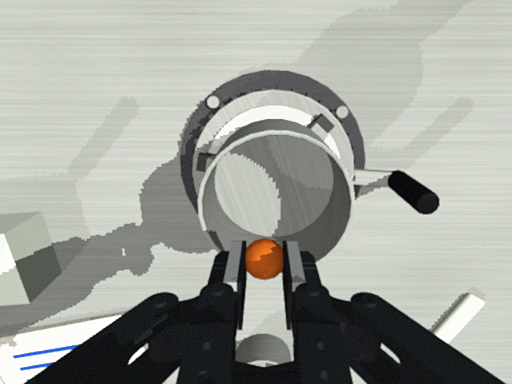

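{"api": "apply_moves", "payload": {
  "moves": [0,0.005,0.004,0,0.001,0.007,0.004,0,0.003,0.004,0.015,0,0,0,0,0.001,0,0.02,0,0,0,0,0.001,0,0.02,0,0,0,0,0.001,0,0.02,0,0,0,0,0,0,0.01,0,0,0,0,0,0,0,0,0,0,0,0,0,0,0,0,0]
}}

```text
clock: 26.65
position: [0.5336, 0.0102, 0.0334]
ee_rot: [-0.001, -0.006, 1.0, 0.002]
contact_force: [0.2, 0.0, -0.2]
width: 0.0176
```

```bash
python3 - <<'E'
from m import *
to(.546,-.003,.075)
E
```

```text
clk 26.65 tip [0.5337 0.0101 0.0734] w 0.0176 F [ 0.2  0.  -0.2] | d [-0.0123 -0.0134 -0.0017] n 0.5 rv [ 0.004 -0.002  0.011]
```

{"api": "apply_moves", "payload": {
  "moves": [0,-0.009,-0.01,0,0,0,0,0,-0.003,-0.003,0.002,0,0,0,0,0,0,0,0,0,0,0.034,0,0,0,0,0,0,0.034,0,0,0,0,0,0,0.034,0,0,0,0,0,0,0.034,0,0,-0.025,0,0,0,0.034,0,0,-0.035,0,0,0]
}}

```text
clock: 27.32
position: [0.5438, -0.0025, 0.0903]
ee_rot: [-0.005, -0.006, 1.0, 0.002]
contact_force: [0.1, -0.6, 0.3]
width: 0.034
```

{"api": "apply_moves", "payload": {
  "moves": [0.034,0,0,-0.035,0,0,0,0.034,0,0,-0.03,0,0,0,0.04,0.001,0.02,-0.01,0,0,0,0.04,0.004,0.039,0,0,0,0,0.04,0.004,0.039,0,0,0,0,0.04,0.004,0.039,0,0,0,0,0.04,0.004,0.039,0,0,0,0,0.04,0.004,0.039,0,0,0,0]
}}

```text
clock: 27.98
position: [0.528, 0.2105, 0.1804]
ee_rot: [0.005, 0.002, 1.0, 0.0]
contact_force: [0.8, -0.0, 0.3]
width: 0.0397
```

```bash
python3 - <<'E'
from m import *
d=snap('wrist','wrist26.png'); drops(d);d=snap('top','top26.png'); drops(d)
to(.512,.358,.15)
E
```

```text
[401.2 143.6] 249 [0.5116 0.3555 0.0129] zmax 0.0171
[ 44.  191.6] 281 [ 5.466e-01 -2.000e-04  6.400e-02] zmax 0.0675
[393.1 211.5] 208 [0.5902 0.357  0.0128] zmax 0.0169
[456.7 333.3] 7 [0.7474 0.4502 0.0308] zmax 0.0326
[266.2 208.8] 20 [ 0.547  -0.0009  0.0652] zmax 0.0687
clk 28.08 tip [0.5268 0.2146 0.2201] w 0.0401 F [ 0.4 -0.3 -0.2] | d [0.0154 0.143  0.0706] n 4.0 rv [0.004 0.01  0.003]
```

View pics/wrist26.png

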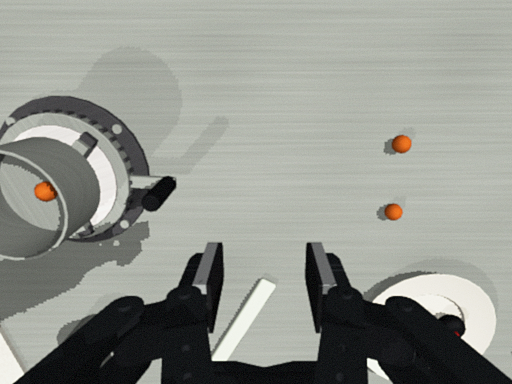

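View pics/top26.png

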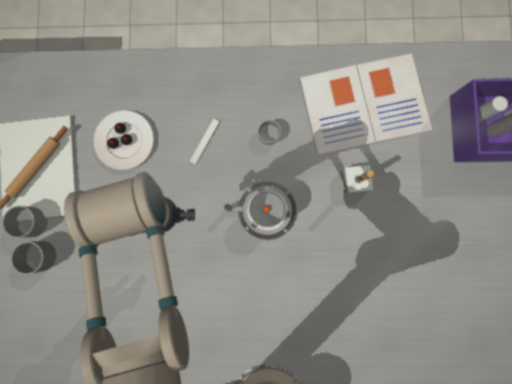

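{"api": "apply_moves", "payload": {
  "moves": [0.04,0.003,0.03,0,0.004,0.01,0.003,0.04,0.004,0.036,0,0,0,0,0.04,0.004,0.036,0,0,0,0,0.04,0.004,0.036,0,0,0,0,0.04,0,0,0.03,0,0,0,0.04,0,0,0.03,0,0,0,0.04,0,0,0.025,0,0,0,0.04,0,0,0,0,0,0]
}}

```text
clock: 28.75
position: [0.5142, 0.3572, 0.0952]
ee_rot: [0.004, -0.001, 1.0, -0.0]
contact_force: [-1.0, -0.8, -1.0]
width: 0.0401
```

```bash
python3 - <<'E'
from m import *
d=snap('wrist','wrist27.png'); drops(d)
to(.512,.357,.05)
E
```

```text
[266.6 179.8] 385 [0.5107 0.3584 0.013 ] zmax 0.0168
[267.5 261.4] 323 [0.5888 0.3598 0.0124] zmax 0.017
clk 28.8 tip [0.5152 0.3577 0.1376] w 0.0402 F [ 0.3 -0.8  0.8] | d [ 0.0046 -0.0009  0.0876] n 2.2 rv [0.001 0.011 0.002]
```

{"api": "apply_moves", "payload": {
  "moves": [0.04,0.004,0.001,0.01,0,0.011,0.002,0.04,0.001,0,0.025,0,0.002,0,0.04,0.001,0,0.025,0,0.002,0,0.04,0.001,0,0.025,0,0.002,0,0.04,0.001,0,0.02,0,0.002,0,0.04,0,0,0.01,0,0,0,0.04,0,0,0,0,0,0,0.04,0,0,0,0,0,0]
}}

```text
clock: 29.47
position: [0.519, 0.36, -0.0094]
ee_rot: [0.005, 0.003, 1.0, 0.006]
contact_force: [0.5, 0.4, 0.8]
width: 0.0399
```

```bash
python3 - <<'E'
from m import *
d=snap('wrist','wrist28.png'); drops(d)
to(.512,.358,.006)
E
```

```text
clk 29.52 tip [0.5187 0.3597 0.0309] w 0.0401 F [ 0.4 -0.1  0. ] | d [ 0.0074 -0.0025  0.0248] n 0.7 rv [ 0.012  0.011 -0.006]
```

View pics/wrist28.png

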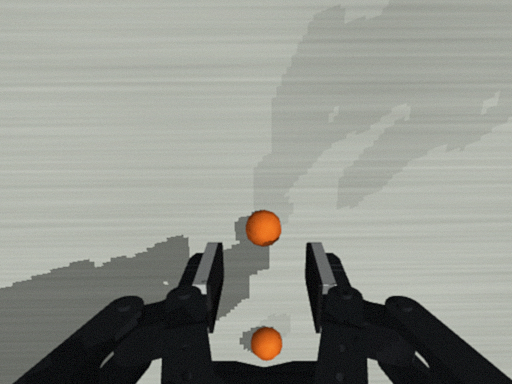

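{"api": "apply_moves", "payload": {
  "moves": [0.04,0.005,-0.002,0.008,0.01,0.01,-0.006,0.04,0.003,0,0.01,0,0,0,0.04,0,0,0.006,0,0,0,0.04,0,0,0,0,0,0,0.04,0,0,0,0,0,0,0.04,0,0,0,0,0,0,0.04,0,0,0,0,0,0,0.04,0,0,0,0,0,0]
}}

```text
clock: 30.18
position: [0.5139, 0.3601, -0.0303]
ee_rot: [0.004, -0.0, 1.0, 0.003]
contact_force: [0.3, 0.4, -0.3]
width: 0.0401
```

```bash
python3 - <<'E'
from m import *
to(.512,.358,.006)
E
```

```text
clk 30.18 tip [0.5136 0.3599 0.0097] w 0.0401 F [ 0.3  0.4 -0.3] | d [ 0.002  -0.0021  0.0037] n 0.1 rv [0.006 0.008 0.   ]
```

{"api": "apply_moves", "payload": {
  "moves": [0.04,0.002,-0.002,0.003,0.006,0.008,0,0.04,0,0,0,0,0,0,0,0,0,0,0,0,0,0,0,0,0,0,0,0,0,0,0,0,0,0,0,0,0,0,0,0,0,0,0,0,0,0,0,0,0,0,0,0,0,0,0,0]
}}

```text
clock: 30.85
position: [0.5124, 0.3582, -0.0329]
ee_rot: [0.0, -0.0, 1.0, -0.0]
contact_force: [0.5, -0.5, -0.6]
width: 0.0176
```

```bash
python3 - <<'E'
from m import *
to(.546,-.003,.16)
d=snap('wrist','wrist29.png')
E
```

```text
clk 30.85 tip [0.5124 0.3582 0.0071] w 0.0176 F [ 0.5 -0.5 -0.6] | d [-0.0336 -0.3613 -0.1527] n 9.8 rv [-0.     0.001  0.   ]
```

View pics/wrist29.png

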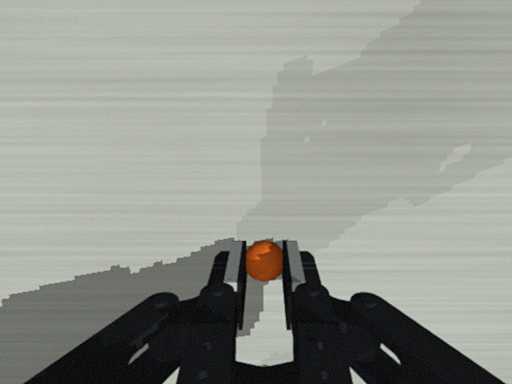

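{"api": "apply_moves", "payload": {
  "moves": [0,0,0,-0.02,0,0,0,0,0,0,-0.035,0,0,0,0,0,0,-0.035,0,0,0,0,0,0,-0.035,0,0,0,0,-0.002,-0.02,-0.025,0,0,0,0,-0.003,-0.038,0,0,0,0,0,-0.004,-0.038,0,0,0,0,0,-0.004,-0.038,0,0,0,0]
}}

```text
clock: 31.57
position: [0.5258, 0.228, 0.1234]
ee_rot: [0.001, -0.006, 1.0, 0.001]
contact_force: [1.0, 0.4, -0.3]
width: 0.0173
```

{"api": "apply_moves", "payload": {
  "moves": [0,-0.004,-0.038,0,0,0,0,0,-0.004,-0.038,0,0,0,0,0,-0.004,-0.038,0,0,0,0,0,-0.004,-0.038,0,0,0,0,0,-0.004,-0.035,0,0,0,0,0,0,-0.02,0,0,0,0,0,0,0,0,0,0,0,0,0,0,0,0,0,0]
}}

```text
clock: 32.23
position: [0.5489, 0.0042, 0.1254]
ee_rot: [0.004, -0.003, 1.0, -0.001]
contact_force: [-0.4, 0.3, -0.5]
width: 0.0177
```

```bash
python3 - <<'E'
from m import *
to(.546,-.003,.075)
E
```

```text
clk 32.23 tip [0.5486 0.0042 0.1654] w 0.0177 F [-0.4  0.3 -0.5] | d [ 0.0036 -0.007   0.0904] n 2.3 rv [-0.001  0.007  0.005]
```

{"api": "apply_moves", "payload": {
  "moves": [0,0.008,-0.005,0,-0.001,0.007,0.005,0,0.002,0,0.015,0,0,0,0,0.001,0,0.02,0,0,0,0,0.001,0,0.02,0,0,0,0,0.001,0,0.015,0,0,0,0,0,0,0.008,0,0,0,0,0,0,0,0,0,0,0,0,0,0,0,0,0]
}}

```text
clock: 32.9
position: [0.5324, 0.0071, 0.0462]
ee_rot: [-0.0, -0.004, 1.0, 0.001]
contact_force: [-0.2, -0.5, -0.2]
width: 0.0172
```

```bash
python3 - <<'E'
from m import *
to(.538,-.003,.083)
E
```

```text
clk 32.9 tip [0.5324 0.007  0.0862] w 0.0172 F [-0.2 -0.5 -0.2] | d [-0.0055 -0.0102  0.0031] n 0.3 rv [ 0.003 -0.001  0.009]
```

{"api": "apply_moves", "payload": {
  "moves": [0,-0.004,-0.01,0,0,0,0,0,0,0,0,0,0,0,0,0,0,0,0,0,0,0.034,0,0,0,0,0,0,0.034,0,0,0,0,0,0,0.034,0,0,0,0,0,0,0.034,0,0,-0.025,0,0,0,0.034,0,0,-0.035,0,0,0]
}}

```text
clock: 33.57
position: [0.5343, -0.0032, 0.1053]
ee_rot: [-0.004, -0.005, 1.0, 0.002]
contact_force: [1.1, -0.8, -0.5]
width: 0.0344
```

{"api": "apply_moves", "payload": {
  "moves": [0.034,0,0,-0.035,0,0,0,0.034,-0.001,0.02,-0.02,0,0,0,0.04,-0.006,0.038,-0.01,0,0,0,0.04,-0.006,0.039,0,0,0,0,0.04,-0.006,0.039,0,0,0,0,0.04,-0.006,0.039,0,0,0,0,0.04,-0.006,0.039,0,0,0,0,0.04,-0.006,0.039,0,0,0,0]
}}

```text
clock: 34.23
position: [0.5768, 0.2507, 0.1855]
ee_rot: [0.006, 0.002, 1.0, -0.0]
contact_force: [1.6, -0.4, -0.8]
width: 0.0402
```

```bash
python3 - <<'E'
from m import *
d=snap('wrist','wrist30.png'); drops(d);d=snap('top','top30.png'); drops(d)
to(.59,.361,.12)
E
```

```text
[  0.9 145.8] 27 [0.553  0.0045 0.0616] zmax 0.0632
[361.5 169.5] 219 [0.5908 0.3576 0.0132] zmax 0.0171
[428.8 299.3] 27 [0.7491 0.449  0.0323] zmax 0.0338
[266.1 208.4] 22 [ 0.5496 -0.0009  0.0657] zmax 0.0675
[267.2 215.2] 16 [ 0.5304 -0.0034  0.0661] zmax 0.0693
clk 34.33 tip [0.5767 0.255  0.2248] w 0.0394 F [-1.  -1.6 -0.2] | d [-0.0116  0.1054  0.1054] n 3.7 rv [0.004 0.013 0.001]
```

View pics/wrist30.png

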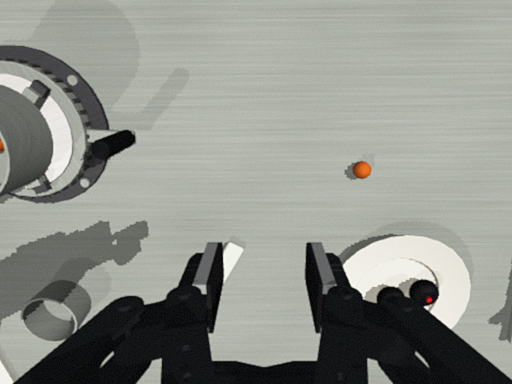

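{"api": "apply_moves", "payload": {
  "moves": [0.04,-0.002,0.03,0,0.004,0.013,0.001,0.04,-0.004,0.036,0,0,0,0,0.04,-0.005,0.035,0,0,0,0,0.04,0,0,0.03,0,0,0,0.04,0,0,0.035,0,0,0,0.04,0.001,0,0.025,0,0.002,0,0.04,0,0,0.015,0,0,0,0.04,0,0,0,0,0,0]
}}

```text
clock: 35.0
position: [0.5889, 0.361, 0.0778]
ee_rot: [0.001, -0.002, 1.0, -0.0]
contact_force: [-0.5, -0.8, 0.5]
width: 0.0404
```

```bash
python3 - <<'E'
from m import *
d=snap('wrist','wrist31.png'); drops(d)
to(.591,.3595,.006)
E
```

```text
clk 35.05 tip [0.5893 0.3611 0.1192] w 0.0402 F [-0.  -0.6 -0.9] | d [-0.0011 -0.0017  0.1132] n 2.8 rv [0.    0.004 0.004]
```

View pics/wrist31.png

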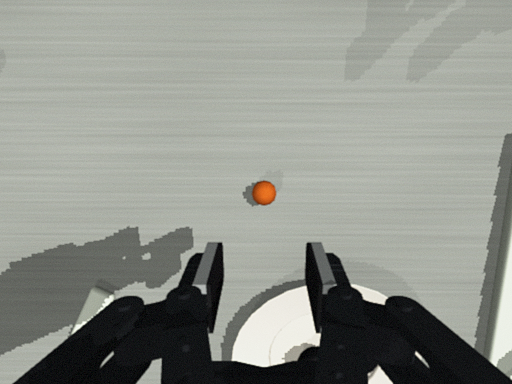

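{"api": "apply_moves", "payload": {
  "moves": [0.04,0,-0.001,0.01,0,0.004,0.004,0.04,0.001,0,0.02,0,0.002,0,0.04,0.001,0,0.02,0,0.002,0,0.04,0.001,0,0.02,0,0.002,0,0.04,0.001,0,0.015,0,0.002,0,0.04,0,0,0.01,0,0,0,0.04,0,0,0,0,0,0,0.04,0,0,0,0,0,0]
}}

```text
clock: 35.72
position: [0.5955, 0.3602, -0.0088]
ee_rot: [0.005, 0.003, 1.0, 0.004]
contact_force: [-0.5, 0.2, 0.9]
width: 0.0398
```

```bash
python3 - <<'E'
from m import *
d=snap('wrist','wrist32.png'); drops(d)
to(.591,.3595,.006)
E
```

```text
clk 35.77 tip [0.5951 0.3599 0.0313] w 0.04 F [ 0.  -0.5  0.6] | d [ 0.0048 -0.001   0.0253] n 0.6 rv [ 0.008  0.011 -0.005]
```

View pics/wrist32.png

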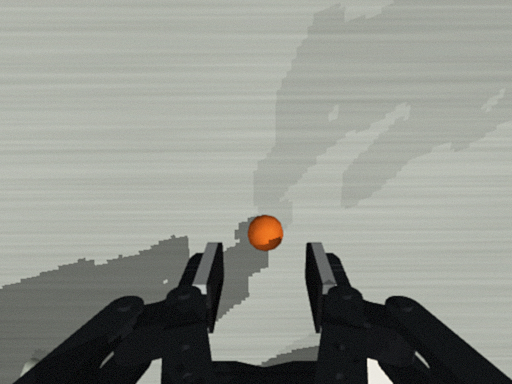

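{"api": "apply_moves", "payload": {
  "moves": [0.04,0.004,-0.001,0.008,0.008,0.011,-0.005,0.04,0.002,0,0.01,0,0,0,0.04,0.001,0,0.006,0,0,0,0.04,0,0,0,0,0,0,0.04,0,0,0,0,0,0,0.04,0,0,0,0,0,0,0.04,0,0,0,0,0,0,0.04,0,0,0,0,0,0]
}}

```text
clock: 36.43
position: [0.5906, 0.3607, -0.0309]
ee_rot: [0.003, -0.0, 1.0, 0.001]
contact_force: [-0.2, -0.5, -0.1]
width: 0.0399
```

```bash
python3 - <<'E'
from m import *
to(.591,.3595,.006)
E
```

```text
clk 36.43 tip [0.5904 0.3606 0.0091] w 0.0399 F [-0.2 -0.5 -0.1] | d [-0.0004 -0.0012  0.0031] n 0.1 rv [0.003 0.005 0.001]
```

{"api": "apply_moves", "payload": {
  "moves": [0.04,0,-0.001,0.003,0.003,0.005,0,0.04,0,0,0,0,0,0,0,0,0,0,0,0,0,0,0,0,0,0,0,0,0,0,0,0,0,0,0,0,0,0,0,0,0,0,0,0,0,0,0,0,0,0,0,0,0,0,0,0]
}}

```text
clock: 37.1
position: [0.5915, 0.3598, -0.0333]
ee_rot: [0.001, -0.0, 1.0, 0.0]
contact_force: [0.2, 0.4, -0.3]
width: 0.0173
```

{"api": "apply_moves", "payload": {
  "moves": [0,0,0,-0.02,0,0,0,0,0,0,-0.035,0,0,0,0,0,0,-0.035,0,0,0,0,0,0,-0.035,0,0,0,0,0.002,-0.02,-0.025,0,0,0,0,0.005,-0.038,0,0,0,0,0,0.005,-0.038,0,0,0,0,0,0.005,-0.038,0,0,0,0]
}}

```text
clock: 37.77
position: [0.5752, 0.2302, 0.122]
ee_rot: [0.001, -0.006, 1.0, 0.001]
contact_force: [1.7, -0.2, 0.1]
width: 0.0172
```

```bash
python3 - <<'E'
from m import *
d=snap('wrist','wrist33.png')
to(.546,-.003,.16)
E
```

```text
clk 37.82 tip [0.5731 0.2219 0.1617] w 0.0176 F [-2.5 -4.5  0.2] | d [ 0.0289 -0.2244  0.003 ] n 5.7 rv [-0.006 -0.001  0.008]
```

View pics/wrist33.png

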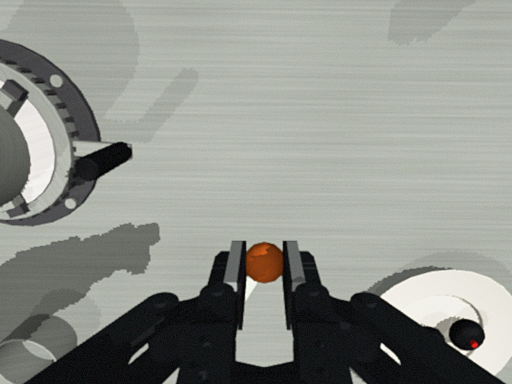

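{"api": "apply_moves", "payload": {
  "moves": [0,0.004,-0.032,0,-0.003,0,0.004,0,0.005,-0.037,0,-0.003,0,0.004,0,0.005,-0.037,0,0,0,0,0,0.005,-0.037,0,0,0,0,0,0.005,-0.037,0,0,0,0,0,0.003,-0.025,0,0,0,0,0,0.002,-0.012,0,0,0,0,0,0,0,0,0,0,0]
}}

```text
clock: 38.48
position: [0.5419, -0.0067, 0.1228]
ee_rot: [0.001, 0.002, 1.0, 0.0]
contact_force: [-0.5, 0.0, -0.7]
width: 0.0174
```

```bash
python3 - <<'E'
from m import *
to(.546,-.003,.16)
E
```

```text
clk 38.48 tip [ 0.5418 -0.0067  0.1628] w 0.0174 F [-0.5  0.  -0.7] | d [-0.0041  0.0037  0.0028] n 0.2 rv [ 0.     0.003 -0.004]
```

{"api": "apply_moves", "payload": {
  "moves": [0,-0.005,0,0,0,0,0,0,0,0,0.015,0,0,0,0,0,0,0.02,0,0,0,0,0,0,0.02,0,0,0,0,0,0,0.015,0,0,0,0,0,0,0.008,0,0,0,0,0,0,0,0,0,0,0,0,0,0,0,0,0]
}}

```text
clock: 39.15
position: [0.5542, 0.0013, 0.0436]
ee_rot: [0.006, 0.0, 1.0, 0.002]
contact_force: [0.7, 0.3, 0.4]
width: 0.0174
```

```bash
python3 - <<'E'
from m import *
to(.546,-.003,.084)
E
```

```text
clk 39.15 tip [0.5538 0.0011 0.0836] w 0.0174 F [0.7 0.3 0.4] | d [ 0.0082 -0.0043 -0.0005] n 0.2 rv [ 0.004  0.011 -0.   ]
```

{"api": "apply_moves", "payload": {
  "moves": [0,-0.006,-0.004,0,0,0,0,0,0,0,0,0,0,0,0,0,0,0,0,0,0,0.03,0,0,0,0,0,0,0.03,0,0,0,0,0,0,0.03,0,0,0,0,0,0,0.03,0,0,-0.025,0,0,0,0.03,0,0,-0.035,0,0,0]
}}

```text
clock: 39.82
position: [0.558, -0.002, 0.1026]
ee_rot: [0.002, -0.0, 1.0, 0.003]
contact_force: [1.2, 0.3, 0.2]
width: 0.0297
```

{"api": "apply_moves", "payload": {
  "moves": [0.03,0,0,-0.035,0,0,0,0.03,0,0,-0.035,0,0,0,0.04,0,0,-0.035,0,0,0,0.04,0,0,-0.03,0,0,0,0.04,0,-0.03,0,0,0,0,0.04,0,-0.035,0,0,0,0,0.04,0,0,0,0,0,0,0.04,0,0,0,0,0,0]
}}

```text
clock: 40.48
position: [0.5596, -0.0701, 0.255]
ee_rot: [0.011, -0.001, 1.0, 0.001]
contact_force: [-0.5, -0.0, -0.6]
width: 0.04
```

```bash
python3 - <<'E'
from m import *
d=snap('side','side34.png'); drops(d); d=snap('wrist','wrist34.png'); print('w');drops(d);d=snap('top','top34.png'); print('t');drops(d)
to(.623,-.253,.2)
E
```

```text
[223.6 148.3] 88 [ 0.9164 -0.3459  0.0138] zmax 0.0181
[212.1 162.2] 121 [ 0.8912 -0.2266  0.0138] zmax 0.0168
[ 98.  296.7] 7 [0.7567 0.4109 0.0334] zmax 0.0338
[ 85.4 313.3] 7 [0.747  0.4517 0.0337] zmax 0.0339
w
[322.3 171.8] 197 [ 0.5818 -0.0036  0.0665] zmax 0.0717
[106.9 358.3] 55 [ 0.9153 -0.3239  0.0136] zmax 0.3638
[158.1 361.8] 41 [ 0.9297 -0.2465  0.0137] zmax 0.3486
t
[265.8 208.5] 16 [ 0.5483 -0.0008  0.0644] zmax 0.0683
[266.6 215.1] 11 [ 0.5304 -0.0033  0.0667] zmax 0.0713
clk 40.63 tip [ 0.5585 -0.0689  0.2941] w 0.04 F [-1.3  0.1 -0.4] | d [-0.0611 -0.1847  0.0949] n 5.4 rv [0.003 0.02  0.004]
```

View pics/wrist34.png

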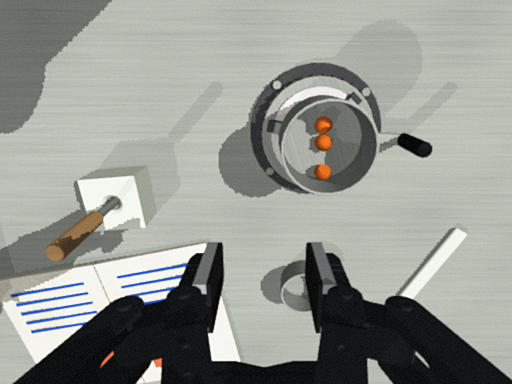

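View pics/side34.png

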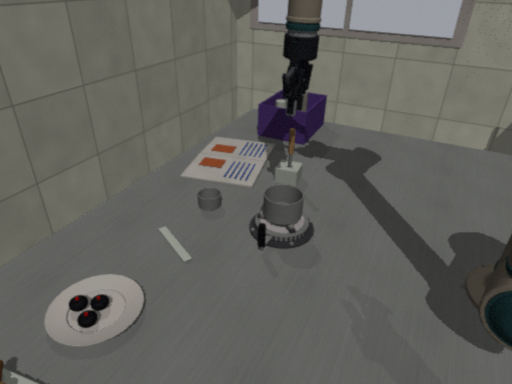

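View pics/top34.png

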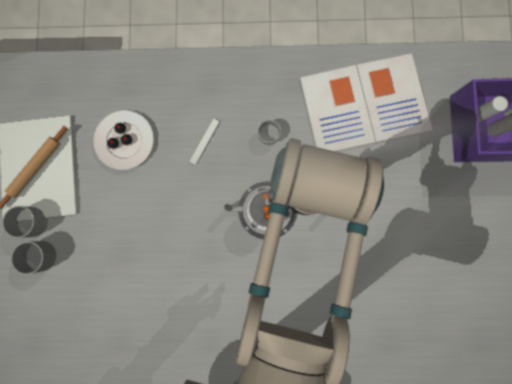

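{"api": "apply_moves", "payload": {
  "moves": [0.06,-0.008,-0.025,0,0.003,0.02,0.004,0.06,-0.012,-0.036,0,0,0,0,0.06,-0.012,-0.036,0,0,0,0,0.06,-0.012,-0.036,0,0,0,0,0.06,-0.012,-0.036,0,0,0,0,0.06,-0.005,-0.015,0,0,0,0,0.06,0,0,0,0,0,0,0.06,0,0,0,0,0,0]
}}

```text
clock: 41.3
position: [0.6226, -0.2483, 0.2475]
ee_rot: [-0.005, -0.007, 1.0, 0.005]
contact_force: [-0.7, 0.7, 0.4]
width: 0.0604
```

```bash
python3 - <<'E'
from m import *
d=snap('wrist','wrist35.png'); snap('top','top35.png'); snap('side','side35.png')
for n in ['top','side','wrist']:
    W=cloud(load(n)); p=near(W,(.623,-.253),.045,.06,.185)
    for a in np.arange(.06,.185,.02):
        q=p[(p[:,2]>=a)&(p[:,2]<a+.02)]; print(n,a.round(2),len(q),q.mean(0).round(4) if len(q) else None)
    p=near(W,(.623,-.253),.06,.044,.054); print('holder top',(p.min(0)+p.max(0))/2,p.max(0)-p.min(0))
to(.623,-.253,.2)
E
```

```text
top 0.06 6 [ 0.625  -0.2535  0.0705]
top 0.08 3 [ 0.626  -0.2498  0.0988]
top 0.1 14 [ 0.6231 -0.2515  0.1112]
top 0.12 15 [ 0.6229 -0.2514  0.131 ]
top 0.14 12 [ 0.6224 -0.2517  0.1498]
top 0.16 40 [ 0.6242 -0.256   0.1725]
top 0.18 0 None
holder top [ 0.62743976 -0.26032792  0.04903345] [0.07059488 0.07395058 0.00986948]
side 0.06 18 [ 0.6226 -0.2556  0.0699]
side 0.08 21 [ 0.6215 -0.2548  0.0903]
side 0.1 33 [ 0.6208 -0.2528  0.1105]
side 0.12 36 [ 0.6209 -0.2527  0.1302]
side 0.14 35 [ 0.6212 -0.2531  0.1495]
side 0.16 40 [ 0.6212 -0.2538  0.1697]
side 0.18 0 None
holder top [ 0.62585608 -0.26051903  0.04895791] [0.07457011 0.07752098 0.00975087]
wrist 0.06 28 [ 0.623  -0.2593  0.0694]
wrist 0.08 7 [ 0.6189 -0.2604  0.0987]
wrist 0.1 81 [ 0.6201 -0.2589  0.1099]
wrist 0.12 96 [ 0.62   -0.2588  0.1301]
wrist 0.14 113 [ 0.62   -0.2593  0.1502]
wrist 0.16 425 [ 0.6247 -0.2594  0.173 ]
wrist 0.18 0 None
holder top [ 0.62994328 -0.26244862  0.04897694] [0.07519684 0.07447561 0.00971779]
clk 41.45 tip [ 0.6225 -0.2472  0.2884] w 0.06 F [-0.1 -0.5  0.5] | d [-0.0015 -0.0069  0.0884] n 2.2 rv [ 0.009 -0.009  0.015]
```

View pics/wrist35.png

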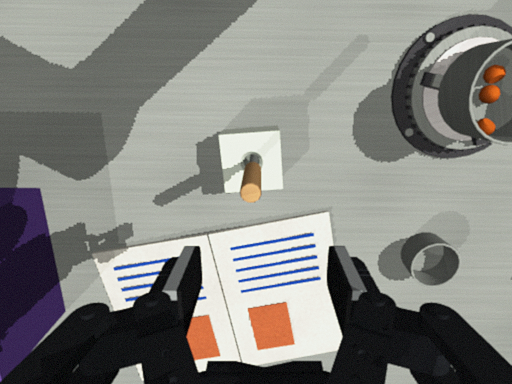

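{"api": "apply_moves", "payload": {
  "moves": [0.06,-0.002,-0.009,0,0.009,-0.009,0.015,0.06,0,0,0.02,0,0,0,0.06,0,0,0.03,0,0.001,0,0.06,0,0,0.025,0,0.001,0,0.06,0,0,0.015,0,0,0,0.06,0,0,0,0,0,0,0.06,0,0,0,0,0,0,0.06,0,0,0,0,0,0]
}}

```text
clock: 42.12
position: [0.6259, -0.2494, 0.163]
ee_rot: [0.005, -0.003, 1.0, -0.003]
contact_force: [-0.5, -1.0, -0.3]
width: 0.0596
```

```bash
python3 - <<'E'
from m import *
d=snap('wrist','wrist36.png'); W=cloud(d); p=near(W,(.625,-.257),.04,.168,.185); print(p.mean(0),(p.min(0)+p.max(0))/2,circ(p[:,:2],.009))
to(.625,-.257,.118)
E
```

```text
[ 0.62473119 -0.25962004  0.17407087] [ 0.62582948 -0.25984875  0.17218294] (array([ 0.6281, -0.2598]), 766)
clk 42.17 tip [ 0.6259 -0.2493  0.2037] w 0.06 F [0.5 0.8 0.6] | d [ 0.0024 -0.0068  0.0857] n 2.1 rv [-0.007  0.012  0.007]
```

View pics/wrist36.png

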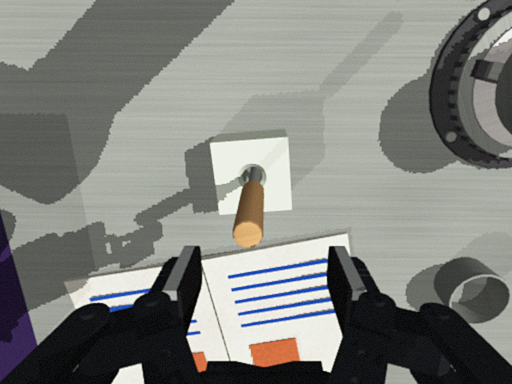

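{"api": "apply_moves", "payload": {
  "moves": [0.06,0.001,-0.008,0,-0.007,0.012,0.007,0.06,0,0,0.015,0,0,0,0.06,0,0,0.025,0,0.001,0,0.06,0,0,0.025,0,0.001,0,0.06,0,0,0.015,0,0,0,0.06,0,0,0.005,0,0,0,0.06,0,0,0,0,0,0,0.06,0,0,0,0,0,0]
}}

```text
clock: 42.83
position: [0.6345, -0.2673, 0.0893]
ee_rot: [0.009, 0.002, 1.0, -0.007]
contact_force: [0.4, -0.6, 0.3]
width: 0.0599
```

```bash
python3 - <<'E'
from m import *
d=snap('wrist','wrist37.png')
to(.626,-.258,.118)
E
```

```text
clk 42.88 tip [ 0.634  -0.2669  0.1297] w 0.06 F [-0.7  0.4 -0. ] | d [0.009  0.0096 0.0114] n 0.4 rv [-0.014  0.018 -0.003]
```

View pics/wrist37.png

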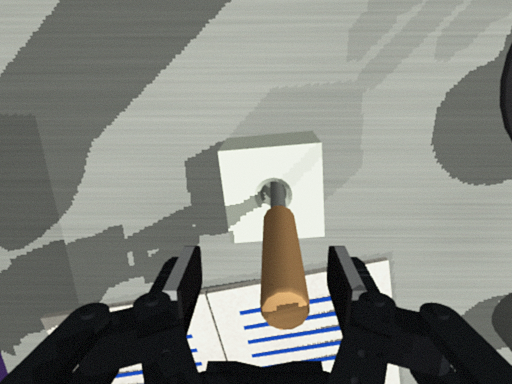

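{"api": "apply_moves", "payload": {
  "moves": [0.06,0.006,0.006,0.005,-0.014,0.018,-0.003,0.06,0.002,0.003,0.006,0,0,0,0.06,0,0,0,0,0,0,0.06,0,0,0,0,0,0,0.06,0,0,0,0,0,0,0.06,0,0,0,0,0,0,0.06,0,0,0,0,0,0,0.06,0,0,0,0,0,0]
}}

```text
clock: 43.55
position: [0.6287, -0.2589, 0.0827]
ee_rot: [0.003, -0.0, 1.0, -0.001]
contact_force: [-0.5, -0.6, -0.2]
width: 0.0601
```

```bash
python3 - <<'E'
from m import *
d=snap('wrist','wrist38.png')
to(.626,-.258,.118)
E
```

```text
clk 43.6 tip [ 0.6286 -0.2588  0.1228] w 0.0601 F [-1.   0.7  0.9] | d [0.0028 0.0009 0.0047] n 0.1 rv [-0.003  0.006  0.   ]
```

View pics/wrist38.png

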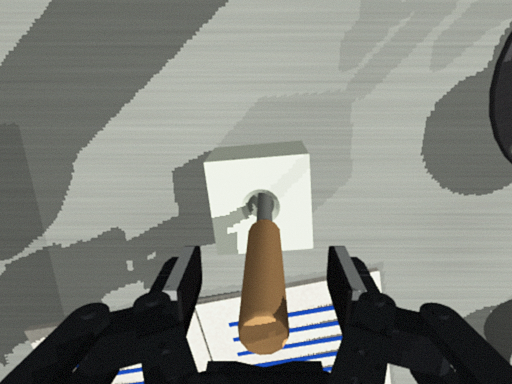

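{"api": "apply_moves", "payload": {
  "moves": [0.06,0.002,0.001,0.004,-0.003,0.006,0,0.06,0,0,0,0,0,0,0.02,0,0,0,0,0,0,0.02,0,0,0,0,0,0,0,0,0,0,0,0,0,0,0,0,0,0,0,0,0,0,0,0,0,0,0,0,0,0,0,0,0,0],
  "newtons": 70
}}

```text
clock: 44.27
position: [0.6267, -0.2582, 0.0784]
ee_rot: [-0.0, -0.0, 1.0, 0.0]
contact_force: [0.4, -0.3, -0.8]
width: 0.0163
```

```bash
python3 - <<'E'
from m import *
d=snap('wrist','wrist39.png');d=snap('side','side39.png')
to(.626,-.258,.118)
W=cloud(d); p=near(W,(.623,-.253),.045,.05,.125)
for a in np.arange(.05,.12,.015):
    q=p[(p[:,2]>=a)&(p[:,2]<a+.015)]; print(a.round(2),len(q),q.mean(0).round(4) if len(q) else None)
E
```

```text
clk 44.37 tip [ 0.6268 -0.2582  0.1184] w 0.0167 F [ 0.7 -0.8  0. ] | d [0.0007 0.0002 0.0004] n 0.0 rv [ 0.    -0.001  0.   ]
0.05 188 [ 0.6242 -0.2553  0.052 ]
0.06 14 [ 0.6225 -0.2546  0.0728]
0.08 15 [ 0.6221 -0.2553  0.088 ]
0.1 23 [ 0.6213 -0.2521  0.1034]
0.11 23 [ 0.619  -0.2505  0.119 ]
```

View pics/wrist39.png

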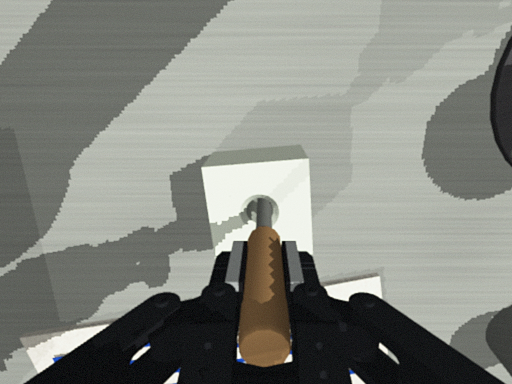

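{"api": "apply_moves", "payload": {
  "moves": [0,0,0,-0.01,0,0,0,0,0,0,-0.02,0,0,0,0,0,0,-0.025,0,0,0,0,0,0,-0.03,0,0,0,0,0,0,-0.03,0,0,0,0,0,0,-0.015,0,0,0,0,0,0,0,0,0,0,0,0,0,0,0,0,0]
}}

```text
clock: 45.03
position: [0.628, -0.259, 0.2164]
ee_rot: [0.001, -0.0, 1.0, -0.001]
contact_force: [-0.7, -0.3, -1.8]
width: 0.0163
```

```bash
python3 - <<'E'
from m import *
d=snap('wrist','wrist40.png');d=snap('side','side40.png')
to(.546,-.003,.245)
W=cloud(d)
s=manip.get_state(); c=s['position'][:2]; p=near(W,c,.03,.1,.24)
for a in np.arange(.1,.24,.015):
    q=p[(p[:,2]>=a)&(p[:,2]<a+.015)]; print(a.round(3),len(q),q.mean(0).round(4) if len(q) else None)
print(p[:,2].min())
E
```

```text
clk 45.13 tip [ 0.6275 -0.2587  0.255 ] w 0.0167 F [-0.2  0.1 -0.6] | d [0.0815 0.2557 0.0098] n 6.7 rv [-0.001  0.001  0.   ]
0.1 0 None
0.115 0 None
0.13 0 None
0.145 17 [ 0.6241 -0.2571  0.1528]
0.16 12 [ 0.6231 -0.255   0.1678]
0.175 16 [ 0.6238 -0.2558  0.1825]
0.19 18 [ 0.6237 -0.2562  0.1967]
0.205 15 [ 0.6236 -0.2553  0.213 ]
0.22 16 [ 0.6238 -0.2554  0.2273]
0.235 10 [ 0.6232 -0.2523  0.2375]
0.14580557264825433
```

View pics/side40.png

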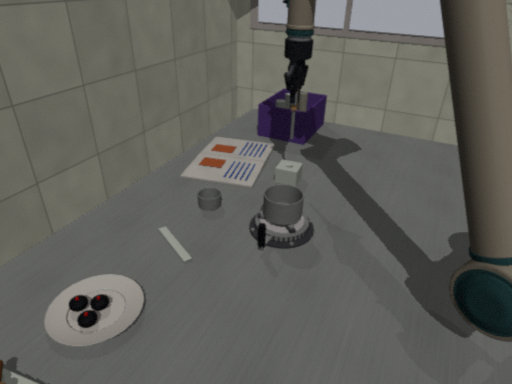

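View pics/wrist40.png

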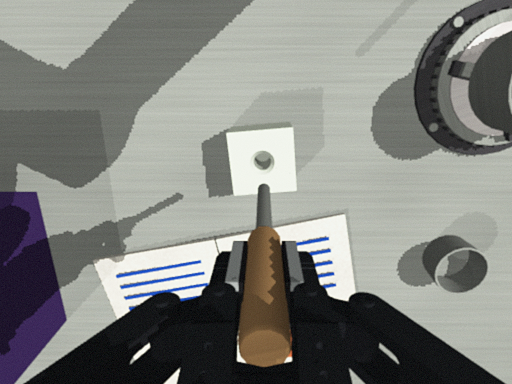

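```bash
python3 - <<'E'
from m import *
d=load('wrist'); W=cloud(d); g=d['image'].mean(2)
p=W[(W[...,2]>.045)&(W[...,2]<.055)&(np.hypot(W[...,0]-.625,W[...,1]+.26)<.06)]
h=cv2.minAreaRect(p[:,:2].astype(np.float32)*1000); print('top rect',h)
# ray of hole centre at z=.05
for u,v in [(263,160),(252,160),(274,160),(263,151),(263,170)]:
    r=d['R'].T@np.array([(u-d['cx'])/d['fx'],(v-d['cy'])/d['fy'],1]); c=-d['R'].T@d['t']; print(u,v,(c+r*(.05-c[2])/r[2]).round(4), g[v,u])
a=cv2.imread('pics/wrist40.png')[115:205,215:310]; cv2.imwrite('pics/c40.png',cv2.resize(a,None,fx=6,fy=6,interpolation=2))
E
```

```text
top rect ((630.4520874023438, -262.08245849609375), (70.71211242675781, 70.15959167480469), 4.985082149505615)
263 160 [ 0.6275 -0.2615  0.05  ] 153.0
252 160 [ 0.6275 -0.2733  0.05  ] 228.66666666666666
274 160 [ 0.6275 -0.2496  0.05  ] 215.0
263 151 [ 0.6176 -0.2615  0.05  ] 156.33333333333334
263 170 [ 0.6386 -0.2615  0.05  ] 213.66666666666666
```

View pics/c40.png

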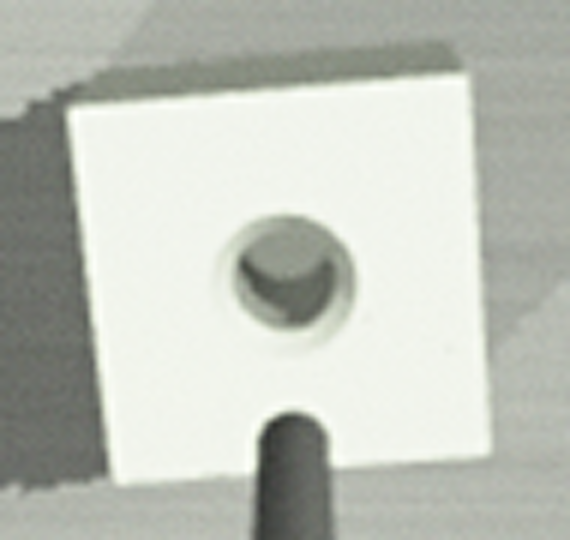

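{"api": "apply_moves", "payload": {
  "moves": [0,0.006,0.018,0,0,0,0,0,0.01,0.032,0,0,0,0,0,0.012,0.037,0,0,0,0,0,0.012,0.037,0,0,0,0,0,0.012,0.037,0,0,0,0,0,0.012,0.037,0,0,0,0,0,0.01,0.03,0,0,0,0,0,0.006,0.02,0,0,0,0]
}}

```text
clock: 45.8
position: [0.5371, -0.0052, 0.1975]
ee_rot: [-0.013, 0.005, 1.0, 0.003]
contact_force: [-0.2, 0.1, -0.3]
width: 0.0164
```

```bash
python3 - <<'E'
from m import *
snap('top','top41.png')
d=snap('wrist','wrist41.png'); drops(d)
to(.546,-.003,.245)
E
```

```text
[254.9 217.4] 9 [ 0.5835 -0.0111  0.0635] zmax 0.0647
clk 45.9 tip [ 0.538  -0.0048  0.2376] w 0.0163 F [ 0.3 -0.6  0.3] | d [-0.0089  0.0016 -0.0077] n 0.3 rv [ 0.006 -0.027 -0.008]
```

View pics/wrist41.png

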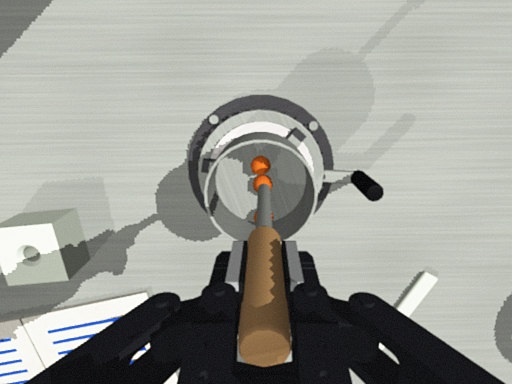

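{"api": "apply_moves", "payload": {
  "moves": [0,-0.004,0.013,0,0.006,-0.027,-0.008,0,-0.004,0.013,0,0,0,0,0,0,0,0,0,0,0,0,0,0,0,0,0,0,0,0,0,0,0,0,0,0,0,0,0,0,0,0,0,0,0,0,0,0,0,0,0,0,0,0,0,0]
}}

```text
clock: 46.57
position: [0.5444, 0.0182, 0.1915]
ee_rot: [-0.005, 0.001, 1.0, -0.002]
contact_force: [0.2, -0.4, -0.8]
width: 0.0162
```

```bash
python3 - <<'E'
from m import *
to(.546,.022,.171)
E
```

```text
clk 46.57 tip [0.5448 0.0184 0.2315] w 0.0162 F [ 0.2 -0.4 -0.8] | d [-0.0023  0.004   0.0605] n 1.5 rv [-0.004 -0.011 -0.002]
```

{"api": "apply_moves", "payload": {
  "moves": [0,-0.002,0.003,0,-0.004,-0.011,-0.002,0,0,0,0.01,0,0,0,0,0,0,0.013,0,0.001,0,0,0,0,0.013,0,0.001,0,0,0,0,0.012,0,0.001,0,0,0,0,0.006,0,0,0,0,0,0,0,0,0,0,0,0,0,0,0,0,0]
}}

```text
clock: 47.23
position: [0.5466, 0.0197, 0.1334]
ee_rot: [-0.0, 0.001, 1.0, 0.0]
contact_force: [0.4, -0.9, 0.7]
width: 0.0167
```

```bash
python3 - <<'E'
from m import *
to(.546,.022,.171)
d=snap('wrist','wrist42.png')
E
```

```text
clk 47.23 tip [0.5466 0.0197 0.1734] w 0.0167 F [ 0.4 -0.9  0.7] | d [0.0006 0.0023 0.0024] n 0.1 rv [ 0.    -0.    -0.002]
```

View pics/wrist42.png

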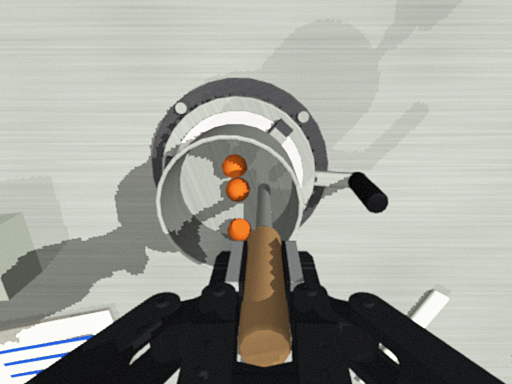

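{"api": "apply_moves", "payload": {
  "moves": [0,0.0096,-0.001,0.001,0,0,0,0,0.0081,-0.005,0.001,0,0,0,0,0.0054,-0.008,0,0,0,0,0,0.0019,-0.0096,0,0,0,0,0,-0.0019,-0.0096,0,0,0,0,0,-0.0054,-0.0081,0,0,0,0,0,-0.0081,-0.0054,0,0,0,0,0,-0.0096,-0.0019,0,0,0,0]
}}

```text
clock: 47.95
position: [0.5441, -0.0292, 0.1346]
ee_rot: [0.002, 0.003, 1.0, 0.005]
contact_force: [0.9, 0.2, -0.8]
width: 0.0161
```

```bash
python3 - <<'E'
from m import *
to(.546,-.028,.171)
d=snap('wrist','wrist43.png')
to(.546,-.028,.171)
E
```

```text
clk 47.95 tip [ 0.544  -0.0296  0.1746] w 0.0161 F [ 0.9  0.2 -0.8] | d [-0.0019  0.0012  0.0036] n 0.1 rv [ 0.01   0.004 -0.005]
clk 48.0 tip [ 0.547  -0.0315  0.1747] w 0.0163 F [ 2.5 -0.1 -0.2] | d [0.0013 0.0032 0.0037] n 0.1 rv [ 0.006  0.007 -0.004]
```

View pics/wrist43.png

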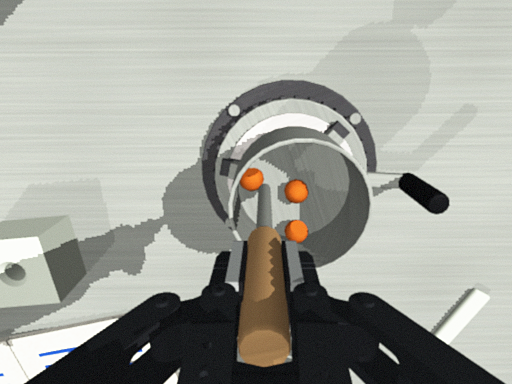

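{"api": "apply_moves", "payload": {
  "moves": [0,-0.0085,0.003,0.001,0.006,0.007,-0.004,0,-0.0081,0.0065,0.001,0,0,0,0,-0.0054,0.0085,0.001,0,0,0,0,-0.0019,0.0096,0.001,0,0,0,0,0.0019,0.0096,0,0,0,0,0,0.0054,0.0081,0,0,0,0,0,0.0081,0.0054,0,0,0,0,0,0.0096,0.0019,0,0,0,0]
}}

```text
clock: 48.67
position: [0.5469, 0.0194, 0.1284]
ee_rot: [-0.003, 0.0, 1.0, -0.005]
contact_force: [-0.5, -0.1, -0.9]
width: 0.0162
```

```bash
python3 - <<'E'
from m import *
d=snap('wrist','wrist44.png')
to(.546,.022,.171)
E
```

```text
clk 48.72 tip [0.5443 0.0201 0.1684] w 0.0163 F [-3.2  1.1 -1.2] | d [-0.0021  0.0022 -0.0026] n 0.1 rv [-0.009 -0.01   0.   ]
```

View pics/wrist44.png

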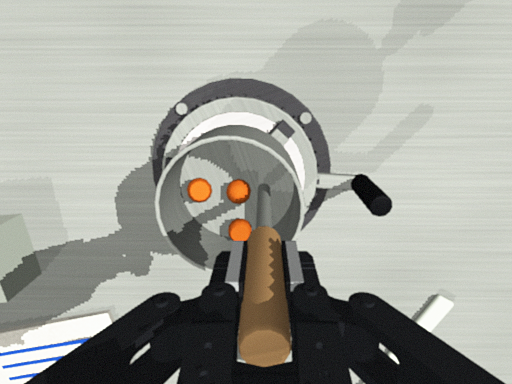

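{"api": "apply_moves", "payload": {
  "moves": [0,0.0085,0.001,-0.001,-0.009,-0.01,0,0,0.0081,-0.0054,-0.001,0,0,0,0,0.0054,-0.0085,0,0,0,0,0,0.0019,-0.0096,0,0,0,0,0,-0.0019,-0.0096,0,0,0,0,0,-0.0054,-0.0081,0,0,0,0,0,-0.0081,-0.0054,0,0,0,0,0,-0.0096,-0.0019,0,0,0,0]
}}

```text
clock: 49.38
position: [0.5426, -0.0318, 0.1325]
ee_rot: [0.002, 0.0, 1.0, 0.0]
contact_force: [-3.3, 3.8, -0.3]
width: 0.0166
```

```bash
python3 - <<'E'
from m import *
to(.546,-.028,.170)
E
```

```text
clk 49.38 tip [ 0.5425 -0.0318  0.1725] w 0.0166 F [-3.3  3.8 -0.3] | d [-0.0033  0.0038  0.0025] n 0.1 rv [ 0.001  0.004 -0.   ]
```

{"api": "apply_moves", "payload": {
  "moves": [0,-0.011,0.004,0.001,0.001,0.004,0,0,-0.0081,0.0065,0.001,0,0,0,0,-0.0054,0.0085,0,0,0,0,0,-0.0019,0.0096,0,0,0,0,0,0.0019,0.0096,0,0,0,0,0,0.0054,0.0081,0,0,0,0,0,0.0081,0.0054,0,0,0,0,0,0.0096,0.0019,0,0,0,0]
}}

```text
clock: 50.05
position: [0.5473, 0.0256, 0.1274]
ee_rot: [-0.004, 0.002, 1.0, 0.001]
contact_force: [-0.7, -0.3, -0.3]
width: 0.0163
```

```bash
python3 - <<'E'
from m import *
d=snap('wrist','wrist45.png')
to(.546,.022,.171)
E
```

```text
clk 50.1 tip [0.5446 0.0258 0.1675] w 0.0165 F [-1.6 -0.3 -0.4] | d [-0.0018 -0.0039 -0.0035] n 0.1 rv [ 0.003 -0.011 -0.003]
```

View pics/wrist45.png

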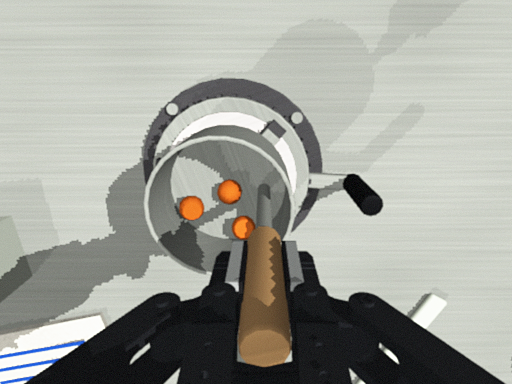

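Two turns are done and all the drops are still in the bowl. I'll do two more.

{"api": "apply_moves", "payload": {
  "moves": [0,0.0085,-0.003,-0.001,0.003,-0.01,-0.003,0,0.0081,-0.0065,-0.001,0,0,0,0,0.0054,-0.0085,0,0,0,0,0,0.0019,-0.0096,0,0,0,0,0,-0.0019,-0.0096,0,0,0,0,0,-0.0054,-0.0081,0,0,0,0,0,-0.0081,-0.005,0,0,0,0,0,-0.0096,-0.0015,0,0,0,0]
}}

```text
clock: 50.77
position: [0.544, -0.031, 0.1328]
ee_rot: [0.004, -0.0, 1.0, -0.001]
contact_force: [-0.3, 0.1, -0.0]
width: 0.0164
```

```bash
python3 - <<'E'
from m import *
to(.546,-.028,.170)
E
```

```text
clk 50.77 tip [ 0.5437 -0.031   0.1728] w 0.0164 F [-0.3  0.1 -0. ] | d [-0.002   0.003   0.0028] n 0.1 rv [-0.001  0.007  0.   ]
```

{"api": "apply_moves", "payload": {
  "moves": [0,-0.011,0.004,0.001,0,0.006,0,0,-0.0081,0.006,0.001,0,0,0,0,-0.0054,0.0085,0,0,0,0,0,-0.0019,0.0096,0,0,0,0,0,0.0019,0.0096,0,0,0,0,0,0.0054,0.0081,0,0,0,0,0,0.0081,0.0045,0,0,0,0,0,0.0096,0.0015,0,0,0,0]
}}

```text
clock: 51.43
position: [0.5496, 0.0188, 0.1276]
ee_rot: [-0.004, -0.0, 1.0, -0.005]
contact_force: [0.5, 0.3, -0.6]
width: 0.0163
```

```bash
python3 - <<'E'
from m import *
to(.546,.022,.171)
E
```

```text
clk 51.43 tip [0.5499 0.0193 0.1676] w 0.0163 F [ 0.5  0.3 -0.6] | d [ 0.0036  0.0031 -0.0034] n 0.1 rv [-0.011 -0.007  0.   ]
```

{"api": "apply_moves", "payload": {
  "moves": [0,0.012,0.001,-0.001,-0.01,-0.007,0,0,0.0081,-0.0054,-0.001,0,0,0,0,0.0054,-0.0085,0,0,0,0,0,0.0019,-0.0096,0,0,0,0,0,-0.0019,-0.0096,0,0,0,0,0,-0.0054,-0.0081,0,0,0,0,0,-0.0081,-0.005,0,0,0,0,0,-0.0096,-0.0015,0,0,0,0]
}}

```text
clock: 52.1
position: [0.5454, -0.0294, 0.1318]
ee_rot: [0.003, -0.001, 1.0, 0.0]
contact_force: [0.9, -1.4, 0.5]
width: 0.0167
```

```bash
python3 - <<'E'
from m import *
to(.546,-.028,.170)
E
```

```text
clk 52.1 tip [ 0.5451 -0.0295  0.1718] w 0.0167 F [ 0.9 -1.4  0.5] | d [-0.0006  0.0014  0.0019] n 0.1 rv [0.001 0.007 0.002]
```

{"api": "apply_moves", "payload": {
  "moves": [0,-0.01,0.0025,0.001,0,0.006,0,0,-0.0081,0.006,0.001,0,0,0,0,-0.0054,0.0085,0,0,0,0,0,-0.0019,0.0096,0,0,0,0,0,0.0019,0.0096,0,0,0,0,0,0.0054,0.0081,0,0,0,0,0,0.0081,0.0045,0,0,0,0,0,0.0096,0.0015,0,0,0,0]
}}

```text
clock: 52.77
position: [0.5494, 0.022, 0.1265]
ee_rot: [-0.004, 0.0, 1.0, -0.001]
contact_force: [-0.4, 0.3, -0.3]
width: 0.0164
```

```bash
python3 - <<'E'
from m import *
d=snap('wrist','wrist46.png'); d=snap('top','top46.png'); W=cloud(d)
p=near(W,(.545,-.003),.1,.004,.012); print(circ(p[:,:2],.08))
to(.546,-.003,.171)
E
```

```text
(array([ 0.5481, -0.0031]), 270)
clk 52.87 tip [0.5479 0.0217 0.1668] w 0.0164 F [ 0.7 -0.1  0.3] | d [ 0.0016 -0.0247 -0.0041] n 0.6 rv [-0.001 -0.01  -0.   ]
```

View pics/wrist46.png

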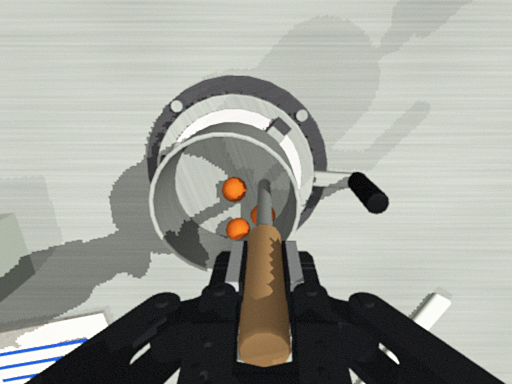

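{"api": "apply_moves", "payload": {
  "moves": [0,0,0,-0.015,0,0,0,0,0,0,-0.025,0,0,0,0,0,0,-0.025,0,0,0,0,0,0,-0.02,0,0,0,0,0,0,-0.01,0,0,0,0,0,0,0,0,0,0,0,0,0,0,0,0,0,0,0,0,0,0,0,0]
}}

```text
clock: 53.53
position: [0.5479, 0.0231, 0.227]
ee_rot: [-0.0, 0.001, 1.0, 0.001]
contact_force: [-0.4, 0.4, -0.8]
width: 0.0163
```

```bash
python3 - <<'E'
from m import *
to(.6275,-.2587,.255)
E
```

```text
clk 53.53 tip [0.5479 0.023  0.267 ] w 0.0163 F [-0.4  0.4 -0.8] | d [-0.08   -0.2817  0.0114] n 7.3 rv [ 0.002 -0.    -0.001]
```

{"api": "apply_moves", "payload": {
  "moves": [0,-0.005,-0.02,0,0,0,0,0,-0.011,-0.037,0,0,0,0,0,-0.011,-0.039,0,0,0,0,0,-0.011,-0.039,0,0,0,0,0,-0.011,-0.039,0,0,0,0,0,-0.011,-0.039,0,0,0,0,0,-0.011,-0.037,0,0,0,0,0,-0.006,-0.022,0,0,0,0]
}}

```text
clock: 54.2
position: [0.6214, -0.251, 0.211]
ee_rot: [-0.009, -0.004, 1.0, 0.007]
contact_force: [0.8, 0.1, -1.1]
width: 0.0163
```

{"api": "apply_moves", "payload": {
  "moves": [0,0,0,0,0,0,0,0,0,0,0,0,0,0,0,0,0,0,0,0,0,0,0,0,0,0,0,0,0,0,0,0,0,0,0,0,0,0,0,0,0,0,0,0,0,0,0,0,0,0,0,0,0,0,0,0]
}}

```text
clock: 54.87
position: [0.6187, -0.2507, 0.2025]
ee_rot: [-0.014, -0.003, 1.0, 0.01]
contact_force: [-0.5, 0.5, -1.2]
width: 0.0165
```

```bash
python3 - <<'E'
from m import *
to(.6275,-.2587,.24)
d=snap('wrist','wrist47.png')
E
```

```text
clk 54.87 tip [ 0.6198 -0.2515  0.2425] w 0.0165 F [-0.5  0.5 -1.2] | d [-0.0088 -0.0081  0.0021] n 0.3 rv [ 0.021 -0.029  0.007]
```

View pics/wrist47.png

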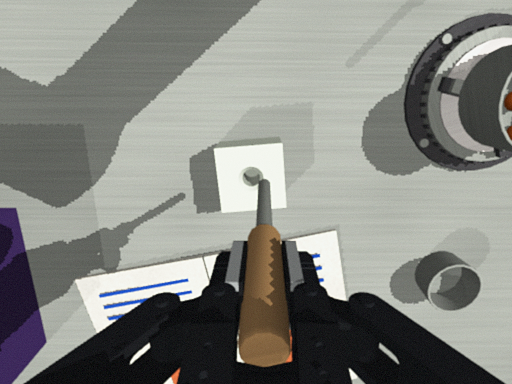

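{"api": "apply_moves", "payload": {
  "moves": [0,-0.003,-0.003,0,0.01,-0.014,0.004,0,-0.003,-0.003,0,0.01,-0.014,0.003,0,-0.002,-0.002,0,0,0,0,0,0,0,0,0,0,0,0,0,0,0,0,0,0,0,0,0,0,0,0,0,0,0,0,0,0,0,0,0,0,0,0,0,0,0]
}}

```text
clock: 55.58
position: [0.628, -0.2589, 0.2039]
ee_rot: [0.002, 0.0, 1.0, -0.001]
contact_force: [-0.2, -0.1, -0.6]
width: 0.016
```

```bash
python3 - <<'E'
from m import *
to(.6275,-.2587,.18)
d=snap('wrist','wrist48.png')
E
```

```text
clk 55.58 tip [ 0.6278 -0.2588  0.2439] w 0.016 F [-0.2 -0.1 -0.6] | d [0.0008 0.0003 0.0639] n 1.6 rv [-0.003  0.005 -0.   ]
```

View pics/wrist48.png

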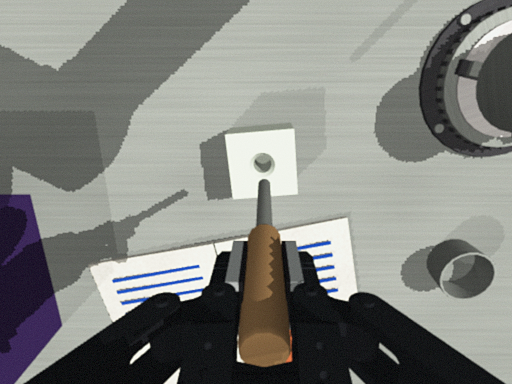

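{"api": "apply_moves", "payload": {
  "moves": [0,0,0,0.005,-0.002,0.004,0,0,0,0,0.01,0,0.001,0,0,0,0,0.014,0,0.001,0,0,0,0,0.014,0,0.001,0,0,0,0,0.012,0,0.001,0,0,0,0,0.006,0,0,0,0,0,0,0,0,0,0,0,0,0,0,0,0,0]
}}

```text
clock: 56.3
position: [0.6271, -0.2586, 0.1357]
ee_rot: [-0.003, 0.0, 1.0, 0.001]
contact_force: [0.7, 0.4, -0.6]
width: 0.0162
```

```bash
python3 - <<'E'
from m import *
to(.6275,-.2587,.15)
d=snap('wrist','wrist49.png')
a=cv2.imread('pics/wrist49.png')[130:250,200:330]; cv2.imwrite('pics/c49.png',cv2.resize(a,None,fx=5,fy=5,interpolation=2))
E
```

```text
clk 56.3 tip [ 0.6274 -0.2587  0.1757] w 0.0162 F [ 0.7  0.4 -0.6] | d [-0.0006 -0.0001  0.0257] n 0.6 rv [ 0.001 -0.007 -0.   ]
```

View pics/c49.png

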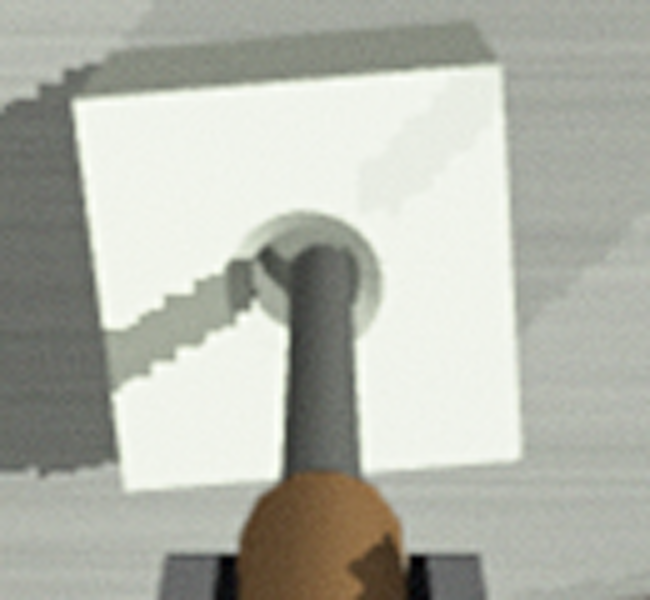

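{"api": "apply_moves", "payload": {
  "moves": [0,0,0,0.006,0,-0.006,0,0,0,0,0.009,0,0,0,0,0,0,0.01,0,0.001,0,0,0,0,0.01,0,0.001,0,0,0,0,0.008,0,0,0,0,0,0,0.004,0,0,0,0,0,0,0,0,0,0,0,0,0,0,0,0,0]
}}

```text
clock: 57.02
position: [0.6289, -0.2596, 0.0858]
ee_rot: [0.001, 0.0, 1.0, -0.001]
contact_force: [-0.1, -0.1, -0.3]
width: 0.0167
```

```bash
python3 - <<'E'
from m import *
to(.6275,-.2587,.118)
d=snap('wrist','wrist50.png')
E
```

```text
clk 57.02 tip [ 0.6288 -0.2596  0.1258] w 0.0167 F [-0.1 -0.1 -0.3] | d [0.0014 0.0009 0.0078] n 0.2 rv [-0.001  0.002 -0.   ]
```

View pics/wrist50.png

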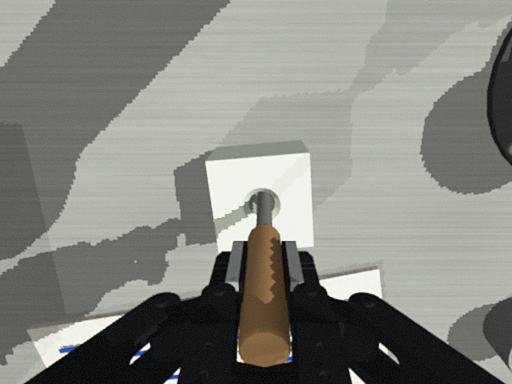

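Rod is in the hole with about 7 mm to go. I'll lower it, then open.

{"api": "apply_moves", "payload": {
  "moves": [0,0.001,0.001,0.003,0,0.002,0,0,0,0,0.003,0,0,0,0,0,0,0.001,0,0,0,0,0,0,0,0,0,0,0.06,0,0,0,0,0,0,0.06,0,0,0,0,0,0,0.06,0,0,0,0,0,0,0.06,0,0,0,0,0,0]
}}

```text
clock: 57.73
position: [0.6285, -0.2589, 0.0802]
ee_rot: [0.001, 0.0, 1.0, -0.001]
contact_force: [0.7, -0.7, -0.2]
width: 0.0597
```

```bash
python3 - <<'E'
from m import *
to(.6275,-.2587,.25)
d=snap('wrist','wrist51.png')
E
```

```text
clk 57.73 tip [ 0.6284 -0.2588  0.1202] w 0.0597 F [ 0.7 -0.7 -0.2] | d [ 7.000e-04 -1.000e-04 -1.298e-01] n 3.2 rv [-0.003  0.003 -0.   ]
```

View pics/wrist51.png

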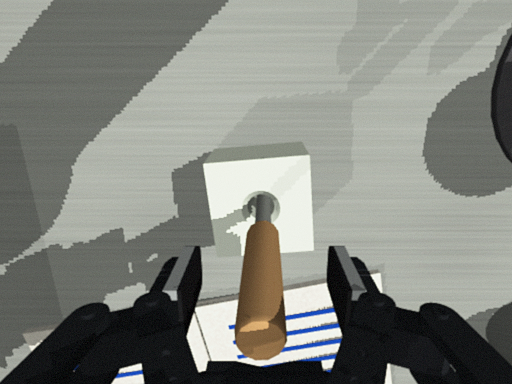

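The rod is free and standing upright. I'll raise straight up and clear.

{"api": "apply_moves", "payload": {
  "moves": [0.06,0,0,-0.015,0,0,0,0.06,0,0,-0.025,0,0,0,0.06,0,0,-0.03,0,0,0,0.06,0,0,-0.035,0,0,0,0.06,0,0,-0.03,0,0,0,0.06,0,0,-0.015,0,0,0,0.06,0.03,0,0,0,0,0,0.06,0.035,0,0,0,0,0]
}}

```text
clock: 58.45
position: [0.5668, -0.2584, 0.2343]
ee_rot: [0.001, -0.002, 1.0, -0.0]
contact_force: [-0.5, -0.3, -0.3]
width: 0.0599
```

{"api": "apply_moves", "payload": {
  "moves": [0.06,0.035,0,0,0,0,0,0.06,0.035,0,0,0,0,0,0.06,0.03,0,0,0,0,0,0.06,0.015,0,0,0,0,0,0.06,0,0,0,0,0,0,0.06,0,0,0,0,0,0,0.06,0,0,0,0,0,0,0.06,0,0,0,0,0,0]
}}

```text
clock: 59.12
position: [0.4427, -0.2578, 0.2374]
ee_rot: [0.003, -0.001, 1.0, -0.003]
contact_force: [-0.1, 0.6, -0.2]
width: 0.0599
```

```bash
python3 - <<'E'
from m import *
for n in ['side','top','wrist']:
    d=snap(n,n+'52.png'); W=cloud(d); print(n)
    p=near(W,(.547,-.004),.065,.09,.115); r=circ(p[:,:2],.0485)[0] if len(p)>20 else 0; print('bowl rim',r,p[:,2].max())
    p=near(W,(.545,-.003),.1,.004,.012); f=circ(p[:,:2],.08)[0] if len(p)>20 else 0; print('d',r-f)
    drops(d)
    p=near(W,(.625,-.257),.04,.06,.2); print('rod top',p[:,2].max() if len(p) else None)
    for a in (.06,.1,.13,.16):
        q=p[(p[:,2]>=a)&(p[:,2]<a+.02)]; print(a,q.mean(0).round(4) if len(q) else None)
to(.45,-.25,.2)
E
python3 -c "
import cv2,numpy as np
a=cv2.imread('pics/top52.png')[110:270,195:395]; b=cv2.imread('pics/side52.png')[110:270,150:350]; cv2.imwrite('pics/c52.png',cv2.resize(np.hstack([a,b]),None,fx=2,fy=2,interpolation=2))"
```

```text
side
bowl rim [ 0.5425 -0.0023] 0.10930692559773972
d [-0.001  0.002]
[223.7 148.3] 89 [ 0.9143 -0.3449  0.0138] zmax 0.0163
[212.1 162.2] 121 [ 0.8911 -0.2258  0.0137] zmax 0.017
[ 98.  296.7] 7 [0.7572 0.4106 0.033 ] zmax 0.0334
[ 85.4 313.3] 7 [0.7463 0.4512 0.0331] zmax 0.034
rod top 0.17776191299227456
0.06 [ 0.6213 -0.2559  0.0703]
0.1 [ 0.6202 -0.2531  0.1103]
0.13 [ 0.619  -0.253   0.1408]
0.16 [ 0.6212 -0.2542  0.1698]
top
bowl rim [ 0.5457 -0.0026] 0.11115861651112102
d [-0.0005 -0.0003]
[266.1 208.3] 18 [ 0.5496 -0.0009  0.0641] zmax 0.0672
rod top 0.17924515046180506
0.06 [ 0.6242 -0.2546  0.0677]
0.1 [ 0.6222 -0.2528  0.1107]
0.13 [ 0.6221 -0.2524  0.1396]
0.16 [ 0.6246 -0.2567  0.1716]
wrist
bowl rim [ 0.5453 -0.0052] 0.1083551704765798
d [-0.0029 -0.0027]
[475.7 243.6] 177 [ 0.5458 -0.006   0.064 ] zmax 0.0686
[496.7 257.6] 192 [0.5638 0.0221 0.0659] zmax 0.0698
[475.5 266.6] 182 [ 0.5758 -0.0013  0.0665] zmax 0.0719
rod top 0.17562160189381085
0.06 [ 0.6227 -0.2597  0.0701]
0.1 [ 0.6193 -0.2601  0.1103]
0.13 [ 0.6195 -0.2601  0.14  ]
0.16 [ 0.619  -0.26    0.1674]
clk 59.27 tip [ 0.4425 -0.2575  0.277 ] w 0.0598 F [-0.7 -0.5  1.1] | d [-0.007  0.008  0.077] n 1.9 rv [-0.005  0.005  0.002]
```

View pics/c52.png

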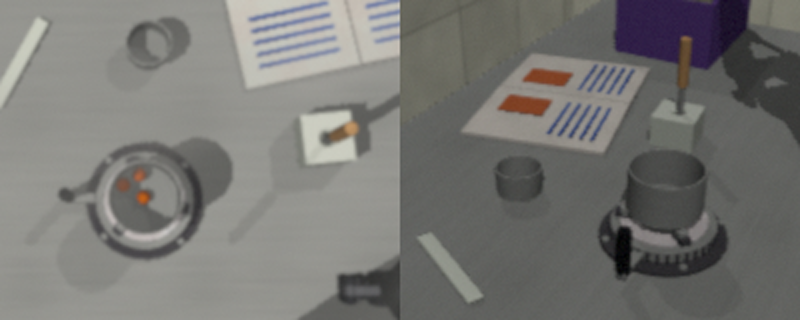

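View pics/wrist52.png

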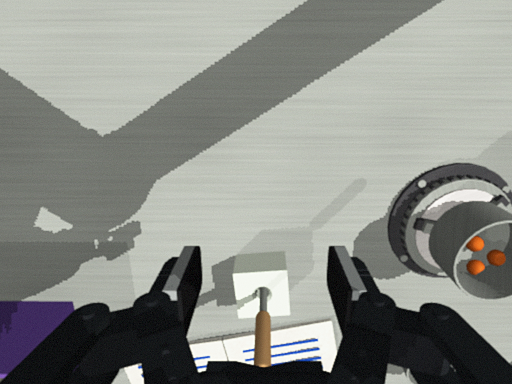

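View pics/top52.png

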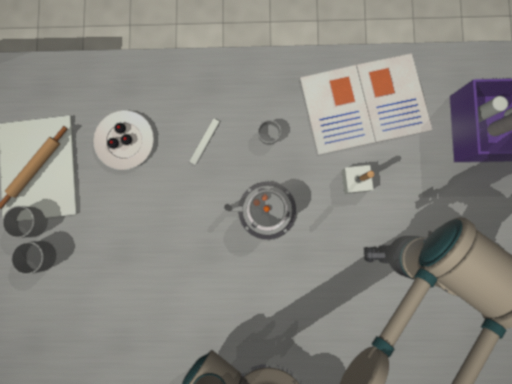

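The bench has no loose drops, and the cup (270,132) and stick (205,141) are where they started. Three drops are in the bowl and the rod is in its holder, so I'm handing in.

```bash
python3 -c "
from m import *
print(workorder.sign_off())"
```

```text
the job is handed in; nothing more can be done
None
```

I clamped the bowl on the chuck, put in all three drops I found, stirred four full turns and stood the rod back in its holder. I signed off at about 59 s of the 208 s allowed; no verdict is reported.

**Clamping:** I set the bowl down about 2 mm off centre and swung the lever clockwise about 1.16 rad by its post. The resistance at the post then rose from about 4 N to 22 N. I could not read the force of each jaw separately, so the grip of over 1 N per jaw rests on that rise and on the bowl moving towards the centre.

**Stirring:** The circles had a radius of about 25 mm. The rod's end was about 4–10 mm above the bowl's floor at each check, judged from the measured tool pose and the rod's length.

**Last checks:**
- **Bowl:** it stood on the chuck face, within about 1–4 mm of the axis depending on the camera (the wrist camera read highest).
- **Drops:** all three were in the bowl and none was left on the bench.
- **Rod:** it stood upright in the hole with its top at about 175 mm, which matches a seated rod.
- **Cup and stick:** both looked unmoved in the top view; I did not measure them.
- **Robot:** the gripper was open, high and clear of everything.

**Disagreements:**
- The cameras put the fingertips about 40 mm short of the reported TCP. My first grasp on the bowl closed on air without moving anything. I corrected for the offset afterwards.
- The first grip on the lever post was off-centre, so I gripped it again.

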